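Hold the spread lock ring level with the groove of the bench sharpener's spindle

ROBOT

A 6-joint arm with a two-finger parallel gripper is mounted at the origin on a cart in front of the work surface, level with it; the furniture and walls round the work are solid. World frame = base frame: x ahead of the robot, y to its left, z up, the work surface at z = 0. Lengths are in mm, angles in degrees, forces in N, time in s.
With the tool pointing down it reaches from about 275 to 875 mm from the base axis. Payload 12.5 kg.
Tool frame: the origin (TCP) lies at the very end of the fingers, on their centre line; the grasp point (between the pads) lies 19 mm behind it; z points along the fingers, y is the line along which they close (so a half turn about z gives the same grasp; the last joint's range is limited). The gripper opens to 85 mm and grips with 20 to 120 N. Pads are 22 mm wide; open, the fingers measure 114 mm over their backs; the gripper's body (76 mm by 85 mm) begins 54 mm behind the grasp point. The pads swing forward as they close: fully open they stand 13 mm farther back than shut.
Start: joints at [71.299, 20.094, 94.641, -0, 65.266, -4.847], TCP at [131.667, 533.993, 231.29] pointing down, gripper open.
Joint ranges: [-157.81, 157.81], [-45, 120.19], [0.68, 151.7], [-89.99, 269.99], [4.06, 180], [-164.3, 164.3]. Speed limits (degrees/s): [127.2, 127.2, 159.86, 180, 180, 180].

INTERFACE

Orientations are given as [roll, pitch, yaw] about the fixed x, y, z axes, in that order (R = Rz(yaw) Ry(pitch) Rx(roll)).
In Python, from rig import arm, cams gives the robot as it stands.
- The arm moves only by the tool send_rows, never from a script. Its argument "motion" is text: rows parted by semicolons, each of 4 numbers parted by spaces: the shift along the tool's x, y, z in units of 30 mm (1.0 is 30 mm), then the turn about the tool's z in degrees. In form: x y z turn; .... A call has 1 to 5 rows; each row shifts and turns the commanded pose from where the row before left it, along the tool's axes as they then stand; what a row does not reach is not made up. A row lasts 1/10 s, in which the tool goes at most 50 mm and 8.59 degrees, less where a joint would pass 70% of its speed; a pose out of reach is approached as far as the arm can. A call is refused whole if a number of a shift passes 1 or a number of a turn 8.59, either way. A call with a gripper value outside its range is refused whole. "fingers" is the finger opening in mm, from 0 to 85.4, set as the call begins (left out, the last holds). The fingers move at their own pace and stop on an object; "grip_force" is the grip in N (left out, the last holds). Time passes only in rows, so rows that do not move let the fingers close. It gives the time, the measured TCP pose, the force, the opening and the grip force at its end, in the units of the state.
- arm.read_state(): the state, without advancing time (a new reading comes with each control period).
- cams.read_camera(name): name is "scene" or "top" or "wrist"; returns (picture, depth): 420x560x3 uint8, blue, green, red; 420x560 float32, mm along the optical axis (not along the pixel's ray), 0 where there is no reading.
- cams.calibration(name): a dict with "fx", "fy", "cx", "cy" (pixels), "eye" and "attitude" of the camera in the world; the wrist camera has in their place "hand_eye" (4x4, takes a point from camera to tool coordinates, whose origin is the TCP and whose axes are the flange's). Camera axes: x right, y down, z forward; pixel columns grow to the right and rows downward; lengths in mm; the calibration is good to about 2 mm. A picture is of the moment at which its call begins: read the wrist's pose just before it. calibration takes no time and is no camera call.
- arm.sign_off(): hands the job in; it is judged then, once.
The state is a dict: "time_s": time; "joint_pos": joint angles; "qd": joint speeds; "joint_efforts": joint torques, N m; "ee_pos": TCP position; "eef_rot": TCP orientation; "wrist_force": force on the tool from outside, world axes, zero at the start; "wrist_torque": the same for the moment, N m; "opening": finger opening in mm; "gripper_force": force on a finger pad.
Only numpy, scipy, OpenCV 4.12 (cv2) and the standard library are available. Lean on these libraries where they do the work, as an engineer would, in place of code of your own. Each camera call takes 0.05 s, during which the arm holds its last target. There are 200 camera calls.

TASK

Before the lap plate's lock ring goes back on the low bench sharpener, turn its selector knob to off (pointer at the open circle). Then take the lock-ring pliers from their block, put the closed jaws into the gap of the ring on the maple block, squeeze the handles to the stop to spread it, and lower it gently round the spindle nose, level with the groove just above the plate's hub. Finish holding it there, spread, level and still, not pressing on the machine; do not drop the ring or touch it with the fingers, and leave the tin, tape roll and cardboard box alone.

Things in the scene. Friction and masses are not known exactly. Their poses are not given: they have to be found in the camera images.
- sharpener: Low grey bench sharpener, fixed, 220 (x) x 190 (y) mm, deck 50 mm high; origin under its centre, front (-x side) towards the robot at yaw 0. On it a lap plate of 150 mm diameter, top at z = 63, centred on the spindle axis at x = +28, y = 0 mm. Selector knob on the deck at x = -78, y = -50 mm; the plate's edge is 43 mm from the knob's axis.
- groove (a point): On the spindle axis at mid height of the ring groove (31 mm diameter, 8 mm high). Below it, from -4 to -18 mm, the plate's hub, 43 mm diameter, then the plate. Above it, from +4 to +15 mm, the spindle's land, 36 mm diameter, then a conical lead-in to 27 mm diameter at the top, +21 mm. z up, x and y as the sharpener's.
- selector (a joint): Angle of the selector knob in rad, positive clockwise from above. Detents (a sprung ball, about 0.05 N m to get over) at -0.6 (reverse, dot), 0 (off, open circle), 0.6 (slow, one stroke), 1.2 (fast, two strokes). At 0 the pointer looks to the sharpener's +x, away from its front. It starts at slow or fast.
- selector_grip (a point): On the knob's axis, 10 mm below the top of its grip bar, 16 mm above the deck. The black bar is 32 mm long, 10 mm wide (7 mm at the pointer nose), 20 mm high, on a round skirt of 35 mm diameter and 7.5 mm height. x points along the bar to the pointer nose; fingers close along y.
- pliers: Steel lock-ring pliers with black handles, 167 mm long, 0.17 kg, standing upright, jaws down, in the wooden block. Origin midway between the lower ends of the jaw tips; z up to the handles; levers move along y (fingers close along y). A steel pivot plate, 20 x 26 mm, z = 64 to 76 mm, rests on the block.
- pliers_grip (a point): On the pliers' middle line, 130 mm above the jaw tips' lower ends: the grip point. Handle sleeves, 10 mm thick in x, run 36 mm down and up from here. Over their outer faces they are 50 mm apart here at rest (38 at their lower, 62 at their upper end), 30 mm and upright at the stop. They yield from 6 to 8 N on, 16 N at the stop with the ring; lightly pinched, the pliers can swing.
- jaw_tips (a point): Midway between the lower ends of the two jaw tips (the pliers' origin). The flat tips are 20 mm tall and 6 mm wide in x. Over their outer faces they measure 7 mm at rest, sloping together downwards; squeezing the handles spreads them by as much as the handles close at the grip point (a little more), to 30 mm, upright, at the stop.
- pliers_left (a joint): Squeeze of the left (+y) lever in rad: 0 at rest, 0.174 at the stop. The right lever moves alike.
- plier_block: Fixed wooden block, 52 (x) x 74 (y) x 72 mm high, origin under its centre. The jaws hang in its open slot, 13 (x) x 37 (y) mm; the pliers' x and y lie along the block's, their jaw tips 8 mm above the bench. The handles can be squeezed fully in the slot.
- ring: Lock ring of dark steel, 4 mm thick, 0.03 kg, flat on the maple block, gap end overhanging. Origin on its underside in the centre of the opening; x from the gap to the back, z up. It opens like tongs from the back. Opening 33 mm wide relaxed, too tight for the 36 mm land; spread to the pliers' stop a round 40 mm about the origin, 49 mm outside.
- ring_gap (a point): Midway between the ring's lugs, 26 mm from the origin towards the gap, 2 mm above the underside. Lugs 14 to 31 mm from the origin; 14 mm apart here relaxed (13 at their ends), 30 mm spread. Jaw tips go here within 3 mm, lower ends 4 to 9 mm below; lugs then press on them with 6 to 7 N, friction carries the ring. If the jaws sink while spreading, it tips on the block's edge.
- ring_left (a joint): Opening of the left half of the ring in rad: 0 relaxed, about 0.158 with the pliers at their stop.
- ring_right (a joint): The same for the right half; both halves open alike.
- caul_block: Fixed block of pale maple on which the ring lies, 40 x 90 x 22 mm (x, y, z), origin under its centre; the ring's lugs hang free beyond its +y end.
- wax: Bystander: round brown tin, 79 mm diameter, 36 mm high, origin under its centre.
- tape: Bystander: roll of masking tape lying flat, 96 mm diameter, 25 mm high, origin under its centre.
- tuners: Bystander: small cardboard box, 60 x 85 x 35 mm, origin under its centre.

How it is judged:
By the outcome, as a careful person would: the job done as asked, in the order asked, and still so for the second after the job is handed in, while the arm keeps its last pose, push and grip.
It also fails if it takes over 61 s, if anything falls off the work surface, if the arm or the gripper's body presses on something with over 40 N, if the wrist force passes 120 N, or if a joint passes its speed limit or range.

## Working session

There is one attempt and no reset: what is moved stays moved. The work goes in short steps, Python scripts to look and compute and a tool call to move; the robot and the scene stay as the last step left them, time stands still between calls to the robot, and variables do not carry over. Pictures are saved under pics/ and viewed, at most 13 in all, crops included, and the job is handed in when it is done.

Besides the shell and the picture viewer there is one more tool, called as name(argument=value, ...) on one line, values as JSON. send_rows: Moves the arm, as the interface text tells. Its arguments: {"type":"object","properties":{"motion":{"type":"string"},"fingers":{"type":"number"},"grip_force":{"type":"number"}},"required":["motion"]}

```bash
ls; mkdir -p pics
cat > h.py <<'E'
import numpy as np, cv2
from rig import arm, cams
from scipy.spatial.transform import Rotation as R
def att(c):
    a=np.array(c["attitude"],float)
    return a if a.shape==(3,3) else R.from_euler('xyz',a,degrees=True).as_matrix()
def pose():
    s=arm.read_state(); T=np.eye(4); T[:3,:3]=R.from_euler('xyz',s["eef_rot"],degrees=True).as_matrix(); T[:3,3]=s["ee_pos"]; return T
def shot(n):
    c=cams.calibration(n)
    if n=="wrist": T=pose()@np.array(c["hand_eye"])
    else: T=np.eye(4); T[:3,:3]=att(c); T[:3,3]=c["eye"]
    im,d=cams.read_camera(n); K=(c["fx"],c["fy"],c["cx"],c["cy"])
    return im,d,K,T
def cloud(d,K,T):
    v,u=np.mgrid[:d.shape[0],:d.shape[1]]
    P=np.stack([(u-K[2])/K[0]*d,(v-K[3])/K[1]*d,d],-1)@T[:3,:3].T+T[:3,3]
    P[d==0]=np.nan; return P
E
python3 - <<'E'
from h import *
print(arm.read_state())
for n in("scene","top","wrist"):
    print(cams.calibration(n)); im,d,K,T=shot(n); cv2.imwrite(f"pics/{n}0.png",im); np.savez(f"{n}0.npz",im=im,d=d,K=K,T=T)
    P=cloud(d,K,T); print(n,(d==0).mean(),P[210,280])
E
```

```text
pics
{'time_s': 0.0, 'joint_pos': array([ 7.12979333e+01,  2.01257241e+01,  9.46760208e+01,  1.87298120e-03,
        6.52658367e+01, -4.84734062e+00]), 'qd': array([ 0.01476088, -0.06803421,  0.04698788,  0.01725377,  0.02408453,
       -0.05566467]), 'joint_efforts': array([ 1.70145115e-03, -5.06094217e+01, -2.91409367e+01,  2.46075280e-05,
        4.48565537e-03,  6.24723884e-05]), 'ee_pos': array([131.56783439, 533.69800774, 230.75133168]), 'eef_rot': array([-1.79932804e+02, -7.40486874e-03,  1.66144485e+02]), 'wrist_force': array([-0.84649709, -0.24410252, -0.46855584]), 'wrist_torque': array([-0.00937381,  0.01531053,  0.01852553]), 'gripper_force': 0.0, 'opening': 85.52514300281634}
{'fx': 520.036063422298, 'fy': 520.036063422298, 'cx': 270.91179029116853, 'cy': 217.7182405263917, 'eye': array([-202.66391669, -847.0271344 ,  936.93682098]), 'attitude': array([-127.98553346,    0.45351414,  -45.82053695])}
scene 0.004238945578231293 [648.35834669 -45.98553165  51.84788672]
{'fx': 517.0081105478765, 'fy': 517.0081105478765, 'cx': 283.7530454237127, 'cy': 204.9186192244847, 'eye': array([ 333.73212474,  -90.82319284, 1371.19497212]), 'attitude': array([-170.32491784,    1.29923753,  -91.66995034])}
top 0.004166666666666667 [546.85631357 -57.32397755  49.60560542]
{'fx': 353.90442357518344, 'fy': 353.90442357518344, 'cx': 282.76035904846134, 'cy': 207.33120475122507, 'hand_eye': array([[-1.20884327e-03, -9.66190228e-01, -2.57827426e-01,
         6.49315669e+01],
       [ 9.99999119e-01, -1.02648050e-03, -8.41907211e-04,
         8.64985716e-01],
       [ 5.48787695e-04, -2.57828216e-01,  9.66190618e-01,
        -1.43566861e+02],
       [ 0.00000000e+00,  0.00000000e+00,  0.00000000e+00,
         1.00000000e+00]])}
wrist 0.00399234693877551 [ 299.05340146  484.47603557 -496.36833303]
```

View pics/top0.png

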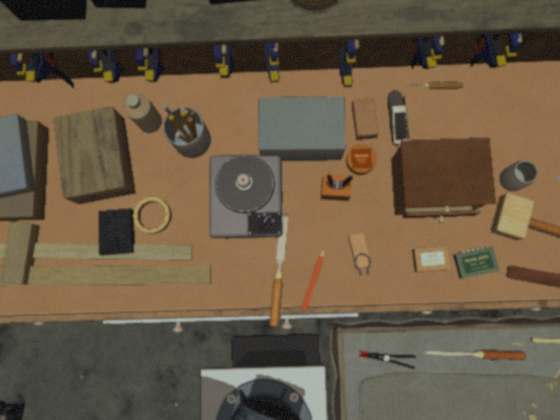

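View pics/scene0.png

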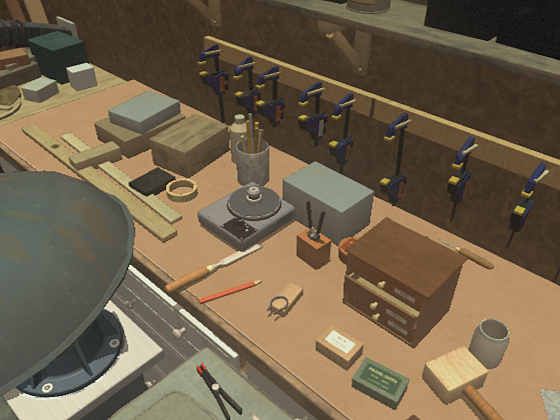

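The top view shows the sharpener (245,195), pliers in their block (336,187), ring and maple block (360,255), tin (361,158), box (432,259) and tape (152,215).

Run:
```python
from h import *
z=np.load("top0.npz"); P=cloud(z["d"],z["K"],z["T"])
for n,u,v in(("spindle",243,182),("knob?",265,222),("plate",225,200),("pliersblk",336,192),("caul",358,244),("ring",362,262),("bench",320,220),("tin",361,158),("box",432,259),("tape",152,198),("chisel",276,290)):
    print(n,np.round(np.nanmedian(P[v-1:v+2,u-1:u+2].reshape(-1,3),0),0))
a=cv2.resize(z["im"][145:275,195:395],None,fx=4,fy=4,interpolation=cv2.INTER_CUBIC); cv2.imwrite("pics/c1.png",a)
```

```text
spindle [613.  32. 101.]
knob? [514. -19.  70.]
plate [576.  83.  60.]
pliersblk [ 585. -202.   72.]
caul [ 455. -258.   20.]
ring [ 408. -265.   23.]
bench [ 525. -162.   -1.]
tin [ 683. -276.   32.]
box [ 410. -443.   33.]
tape [595. 284.  23.]
chisel [343. -41.  24.]
```

View pics/c1.png

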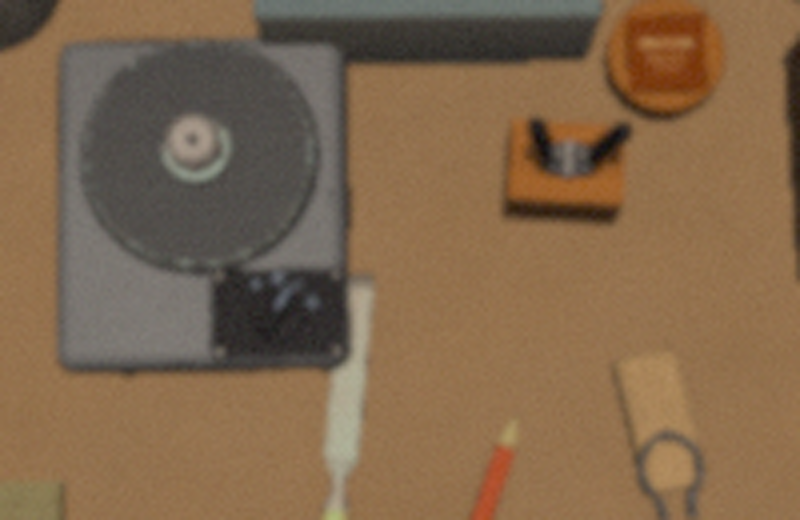

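send_rows(motion="-0.8 -0.6 0 0; -1 -0.77 0 0; -1 -0.77 0 0; -1 -0.77 0 0; -1 -0.77 0 0")

```text
time_s: 0.65
ee_pos: [245.6, 391.0, 231.2]
eef_rot: [-180.0, -0.0, 166.2]
wrist_force: [0.7, 0.5, -0.7]
opening: 85.4
gripper_force: 0.0
```

send_rows(motion="-1 -0.77 0 0; -1 -0.77 0 0; -1 -0.77 0 0; -1 -0.77 0 0; -1 -0.77 0 0")

```text
time_s: 1.15
ee_pos: [363.7, 242.9, 231.3]
eef_rot: [180.0, 0.0, 166.2]
wrist_force: [-0.0, -0.0, 0.7]
opening: 85.1
gripper_force: 0.0
```

send_rows(motion="-1 -0.77 0 0; -1 -0.77 0 0; -1 -0.77 0 -3; -1 -0.77 0 -4; -1 -0.77 0 -4")

```text
time_s: 1.65
ee_pos: [486.6, 99.1, 231.2]
eef_rot: [-180.0, -0.0, 177.3]
wrist_force: [0.5, 1.1, 0.2]
opening: 85.5
gripper_force: 0.0
```

send_rows(motion="-1 -0.77 0 -3; -0.8 -0.6 0 0; 0 0 0 0; 0 0 0 0; 0 0 0 0")

```text
time_s: 2.15
ee_pos: [538.1, 58.6, 231.1]
eef_rot: [180.0, -0.0, -179.8]
wrist_force: [0.9, 0.1, 0.6]
opening: 85.1
gripper_force: 0.0
```

Run:
```python
from h import *
print(arm.read_state()); n="wrist"
im,d,K,T=shot(n); cv2.imwrite(f"pics/w1.png",im); np.savez(f"w1.npz",im=im,d=d,K=K,T=T)
P=cloud(d,K,T); print((d==0).mean(),P[210,280],P[20,280],P[210,540],P[210,20])
```

```text
{'time_s': 2.15, 'joint_pos': array([ 1.28767280e+00,  1.92186130e+01,  9.59179213e+01,  9.42888320e-03,
        6.49059704e+01, -8.88876233e+01]), 'qd': array([ 0.35396074, -0.37310279,  0.04490398, -0.07328232,  0.08802795,
       -0.19596849]), 'joint_efforts': array([-7.02649523e-01, -4.89632642e+01, -2.92663908e+01, -1.85902108e-02,
       -1.26736943e-02, -1.18138472e-03]), 'ee_pos': array([538.07877092,  58.64612297, 231.12969365]), 'eef_rot': array([ 1.79992291e+02, -4.26627106e-02, -1.79828703e+02]), 'wrist_force': array([0.94119868, 0.13831107, 0.63062721]), 'wrist_torque': array([-0.06411151,  0.04426107,  0.01259877]), 'gripper_force': 0.0, 'opening': 85.1358643226268}
0.004056122448979592 [558.35003669  56.75782236  64.93375637] [387.526995    56.2996502    2.59522467] [568.77328606 322.7208073   25.05104793] [ 576.15309241 -227.82079349    1.92931182]
```

View pics/w1.png

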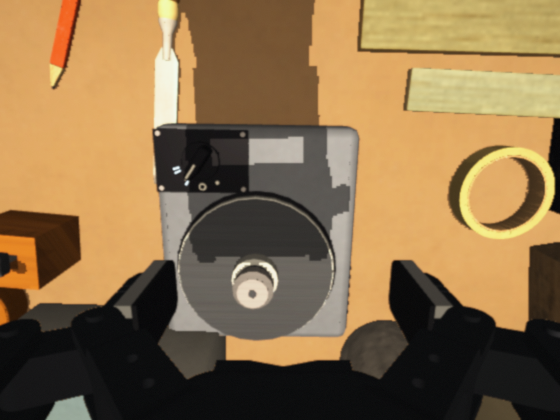

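Run:
```python
from h import *
z=np.load("w1.npz"); im=z["im"]; P=cloud(z["d"],z["K"],z["T"])
cv2.imwrite("pics/c2.png",cv2.resize(im[125:200,145:260],None,fx=6,fy=6,interpolation=cv2.INTER_CUBIC))
S=P[125:200,145:260]; m=(S[...,2]>67)&(S[...,2]<85); q=S[m]; print(len(q),q.mean(0),np.median(q[:,2]))
v,u=np.nonzero(m); print(u.min()+145,u.max()+145,v.min()+125,v.max()+125)
r=cv2.minAreaRect(q[:,:2].astype(np.float32)); print(r)
w=np.linalg.eigh(np.cov(q[:,:2].T)); print(w, np.degrees(np.arctan2(w[1][1,1],w[1][0,1])))
# spindle top
S=P[240:330,210:300]; m=S[...,2]>97; q=S[m]; print("spin",len(q),q.mean(0),cv2.minEnclosingCircle(q[:,:2].astype(np.float32)))
# deck edges
m=(P[...,2]>42)&(P[...,2]<58); m[:, :150]=0; m[:,365:]=0; m[:120]=0;m[345:]=0
print("deck",cv2.minAreaRect(P[m][:,:2].astype(np.float32)), np.median(P[m][:,2]))
m=(P[...,2]>59)&(P[...,2]<67); m[:190]=0;m[340:]=0;m[:,:175]=0;m[:,340:]=0
print("plate",cv2.minEnclosingCircle(P[m][:,:2].astype(np.float32)),np.median(P[m][:,2]))
```

```text
468 [513.89453468 -14.10045217  76.3730682 ] 76.990958757523
183 210 145 180
((515.4920654296875, -15.733765602111816), (10.11426830291748, 33.299278259277344), 55.2369270324707)
EighResult(eigenvalues=array([ 8.36865067, 84.06029666]), eigenvectors=array([[-0.57383633, -0.81897   ],
       [-0.81897   ,  0.57383633]])) 144.9818195149008
spin 1178 [619.03682873  33.41644226 101.76149467] ((621.1574096679688, 33.03219223022461), 18.05638313293457)
deck ((597.86474609375, 33.084930419921875), (190.79898071289062, 228.17869567871094), 89.2761001586914) 51.06354398167139
plate ((633.9022216796875, 20.859333038330078), 92.0637435913086) 63.969783505867554
```

View pics/c2.png

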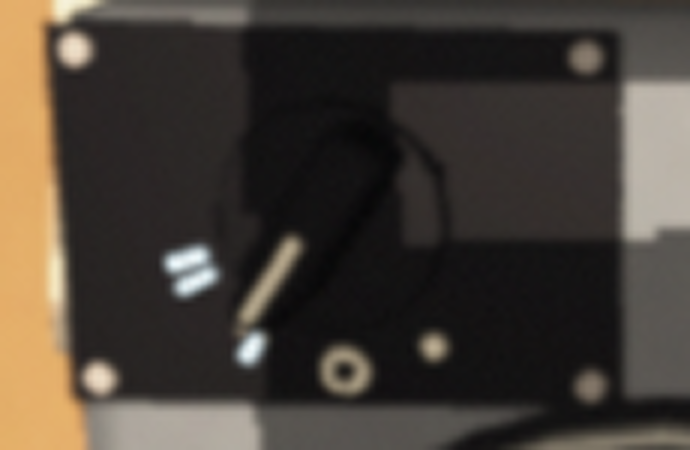

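The crop shows the bar's pointer at the single stroke (slow). Bar axis is about -35° in the world, with its centre near (514.5, -15.3).

send_rows(motion="0.26 -0.82 0 0; 0.26 -0.82 0 0; 0.26 -0.82 0 0; 0 0 0.6 7; 0 0 0.8 7", fingers=32, grip_force=30)

```text
time_s: 2.7
ee_pos: [515.7, -15.8, 190.0]
eef_rot: [180.0, 0.2, 165.9]
wrist_force: [-0.1, -0.5, 0.3]
opening: 32.2
gripper_force: 0.0
```

send_rows(motion="0 0 0.8 7; 0 0 0.8 7; 0 0 0.5 6.8; 0 0 0 0; 0 0 0 0")

```text
time_s: 3.2
ee_pos: [515.6, -15.3, 126.9]
eef_rot: [180.0, 0.0, 145.6]
wrist_force: [0.4, -0.5, 1.1]
opening: 32.1
gripper_force: 0.0
```

Run:
```python
from h import *
s=arm.read_state();print(s["time_s"],s["ee_pos"],s["eef_rot"],s["opening"]); n="wrist"
im,d,K,T=shot(n); cv2.imwrite("pics/w2.png",im); np.savez("w2.npz",im=im,d=d,K=K,T=T)
P=cloud(d,K,T)
m=(P[...,2]>68)&(P[...,2]<82)&(abs(P[...,0]-514)<25)&(abs(P[...,1]+15)<25); q=P[m]; 
v,u=np.nonzero(m); print(len(q),u.min(),u.max(),v.min(),v.max(),np.median(q[:,2]))
print(cv2.minAreaRect(q[:,:2].astype(np.float32)),q.mean(0))
L=(q-T[:3,3]*0-s["ee_pos"])@R.from_euler('xyz',s["eef_rot"],degrees=True).as_matrix(); print("tool frame lo/hi",np.percentile(L,[2,98],axis=0))
```

```text
3.2 [515.59930464 -15.3497782  126.92933816] [1.79991093e+02 1.54110721e-02 1.45584124e+02] 32.098119529341346
882 273 289 199 255 77.15913813828547
((515.1351318359375, -15.416962623596191), (9.37338638305664, 32.725162506103516), 55.38650894165039) [513.22718479 -14.15550063  76.83189618]
tool frame lo/hi [[-14.38001626  -4.93387962  48.20881388]
 [ 16.40214992   4.29430097  55.83302996]]
```

send_rows(motion="0.02 0 0.8 0; 0 0 0.7 0; 0 0 0.5 0; 0 0 0.2 0; 0 0 0 0")

```text
time_s: 3.75
ee_pos: [515.2, -15.4, 60.6]
eef_rot: [180.0, 0.0, 145.4]
wrist_force: [-0.1, 0.6, 0.5]
opening: 31.9
gripper_force: 0.0
```

send_rows(motion="0 0 0 0; 0 0 0 0; 0 0 0 0; 0 0 0 0; 0 0 0 0", fingers=5)

```text
time_s: 4.25
ee_pos: [515.3, -16.1, 61.5]
eef_rot: [-180.0, 0.1, 145.4]
wrist_force: [-3.9, -5.9, 7.1]
opening: 9.0
gripper_force: 32.4
```

send_rows(motion="0 0 -0.03 -5; 0 0 0 -7; 0 0 0 -7; 0 0 0 -7; 0 0 0 -6")

```text
time_s: 4.75
ee_pos: [515.3, -15.9, 61.6]
eef_rot: [-180.0, 0.0, 177.7]
wrist_force: [0.7, -3.4, -6.1]
opening: 9.3
gripper_force: 31.0
```

send_rows(motion="0 0 0 -2.2; 0 0 0 0; 0 0 0 0; 0 0 0 0")

```text
time_s: 5.15
ee_pos: [515.3, -15.8, 61.6]
eef_rot: [-180.0, 0.0, 179.5]
wrist_force: [0.7, -6.0, -3.5]
opening: 9.0
gripper_force: 31.3
```

send_rows(motion="0 0 0 0; 0 0 0 0; 0 0 0 0; 0 0 -0.5 0; 0 0 -0.9 0", fingers=32)

```text
time_s: 5.65
ee_pos: [514.1, -15.2, 102.5]
eef_rot: [180.0, -0.2, 179.5]
wrist_force: [-0.6, -0.5, 0.9]
opening: 32.2
gripper_force: 0.0
```

send_rows(motion="0 0 -1 0; 0 0 -1 0; 0 0 -1 0; 0 0 -0.6 0; 0 0 0 0")

```text
time_s: 6.15
ee_pos: [516.3, -15.4, 213.8]
eef_rot: [-180.0, 0.3, 179.5]
wrist_force: [0.9, 0.4, -0.7]
opening: 31.9
gripper_force: 0.0
```

Run:
```python
from h import *
s=arm.read_state();print(s["time_s"],s["ee_pos"],s["eef_rot"],s["opening"]); n="wrist"
im,d,K,T=shot(n); cv2.imwrite("pics/w3.png",im); np.savez("w3.npz",im=im,d=d,K=K,T=T)
P=cloud(d,K,T)
m=(P[...,2]>68)&(P[...,2]<82)&(abs(P[...,0]-515)<25)&(abs(P[...,1]+15)<25); q=P[m]; v,u=np.nonzero(m); print(len(q),u.min(),u.max(),v.min(),v.max())
print(cv2.minAreaRect(q[:,:2].astype(np.float32)),q.mean(0))
t=np.linalg.eigh(np.cov(q[:,:2].T))[1][:,1]; print("bar deg",np.degrees(np.arctan2(t[1],t[0])))
cu,cv_=int(u.mean()),int(v.mean()); print(cu,cv_)
cv2.imwrite("pics/c3.png",cv2.resize(im[cv_-45:cv_+55,cu-60:cu+60],None,fx=3,fy=3,interpolation=cv2.INTER_CUBIC))
```

```text
6.15 [516.25555921 -15.38784276 213.75914625] [-179.97964606    0.2719179   179.54117408] 31.927164179966333
458 276 288 172 213
((515.6267700195312, -15.509809494018555), (9.736024856567383, 32.98823547363281), 89.26190948486328) [513.43762336 -15.67931012  76.86457061]
bar deg 179.0160599501565
281 191
```

View pics/c3.png

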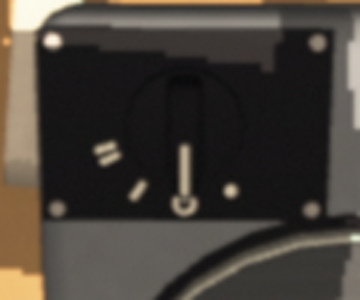

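Selector is at off: the pointer is on the open circle at crop (184,205). Next, the pliers and ring.

send_rows(motion="0 -0.8 -0.3 0; 0 -1 -0.3 0; 0 -1 -0.3 0; 0 -1 -0.3 0; 0 -1 -0.3 0", fingers=85)

```text
time_s: 6.7
ee_pos: [513.4, -160.4, 255.1]
eef_rot: [179.9, -0.1, 179.5]
wrist_force: [-0.6, 0.9, 0.5]
opening: 85.2
gripper_force: 0.0
```

send_rows(motion="0 -1 0 0; 0 -1 0 0; 0 -0.4 0 0; 0 0 0 0; 0 0 0 0")

```text
time_s: 7.2
ee_pos: [513.3, -230.5, 255.5]
eef_rot: [179.9, -0.1, 179.5]
wrist_force: [-0.3, -0.2, 0.1]
opening: 84.6
gripper_force: 0.0
```

Run:
```python
from h import *
s=arm.read_state();print(s["time_s"],s["ee_pos"],s["eef_rot"],s["opening"]); n="wrist"
im,d,K,T=shot(n); cv2.imwrite("pics/w4.png",im); np.savez("w4.npz",im=im,d=d,K=K,T=T)
P=cloud(d,K,T)
def reg(x0,x1,y0,y1,z0,z1): 
    m=(P[...,0]>x0)&(P[...,0]<x1)&(P[...,1]>y0)&(P[...,1]<y1)&(P[...,2]>z0)&(P[...,2]<z1); return P[m],m
def rep(n,*a):
    q,m=reg(*a)
    if len(q)<5: print(n,len(q));return
    v,u=np.nonzero(m); print(n,len(q),(u.min(),u.max(),v.min(),v.max()),np.round(q.mean(0),1),"medz %.1f"%np.median(q[:,2]),cv2.minAreaRect(q[:,:2].astype(np.float32)))
rep("blocktop",540,640,-260,-150,66,74.5)
rep("plate",540,640,-260,-150,78,95)
rep("handles",540,640,-260,-150,110,190)
rep("caul",410,520,-300,-220,18,23.5)
rep("ring",360,480,-310,-220,23.5,33)
```

```text
7.2 [ 513.25311039 -230.53519616  255.46062462] [ 1.79947610e+02 -5.91177165e-02  1.79548028e+02] 84.60841909584913
blocktop 2549 (np.int64(270), np.int64(348), np.int64(246), np.int64(300)) [ 599.5 -205.9   72.7] medz 72.9 ((605.3049926757812, -204.91839599609375), (74.10089874267578, 53.56661605834961), 84.69579315185547)
plate 481 (np.int64(296), np.int64(325), np.int64(266), np.int64(290)) [ 601.4 -204.8   85.7] medz 85.1 ((604.4285278320312, -204.11289978027344), (23.17668914794922, 26.91109848022461), 6.995128154754639)
handles 1408 (np.int64(277), np.int64(359), np.int64(286), np.int64(341)) [ 602.6 -202.4  148.6] medz 151.2 ((605.1483764648438, -204.87240600585938), (60.89293670654297, 12.03371524810791), 84.48109436035156)
caul 1984 (np.int64(224), np.int64(278), np.int64(74), np.int64(153)) [ 449.5 -260.5   22.6] medz 22.7 ((446.7542724609375, -261.1385498046875), (80.18608093261719, 40.164546966552734), 11.393773078918457)
ring 1505 (np.int64(222), np.int64(276), np.int64(36), np.int64(144)) [ 425.2 -263.8   25.4] medz 24.7 ((429.6510314941406, -263.0921630859375), (105.97772216796875, 42.172122955322266), 9.659154891967773)
```

View pics/w4.png

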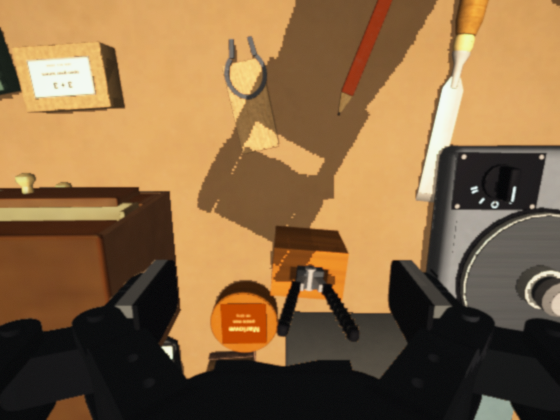

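send_rows(motion="-0.6 0.2 0 0; -1 0.28 0 0; -1 0.28 0 0; -0.46 0.12 0 4.9; 0 0 0.8 0")

```text
time_s: 7.75
ee_pos: [608.3, -204.0, 234.3]
eef_rot: [-179.9, 0.3, 174.6]
wrist_force: [-0.3, -0.7, 0.0]
opening: 85.3
gripper_force: 0.0
```

send_rows(motion="0 0 0.5 0; 0 0 0 0; 0 0 0 0")

```text
time_s: 8.05
ee_pos: [605.3, -205.4, 217.5]
eef_rot: [180.0, -0.0, 174.7]
wrist_force: [-0.3, 0.3, 0.8]
opening: 84.8
gripper_force: 0.0
```

Run:
```python
from h import *
z=np.load("w4.npz"); P=cloud(z["d"],z["K"],z["T"]); q=np.load("top0.npz"); Q=cloud(q["d"],q["K"],q["T"])
m=(Q[...,0]>640)&(Q[...,0]<720)&(Q[...,1]>-230)&(Q[...,1]<0); print("grey box",np.nanmax(Q[m][:,2]),Q[m&(Q[...,2]>40)].min(0))
s=arm.read_state();print(s["time_s"],s["ee_pos"],s["eef_rot"],s["opening"]); n="wrist"
im,d,K,T=shot(n); np.savez("w5.npz",im=im,d=d,K=K,T=T); cv2.imwrite("pics/w5.png",im)
P=cloud(d,K,T); Rt=R.from_euler('xyz',s["eef_rot"],degrees=True).as_matrix()
for n,z0,z1 in(("top",66,74.5),("plate",78,95),("handles",110,190),("htop",172,182)):
    m=(abs(P[...,0]-605)<45)&(abs(P[...,1]+205)<50)&(P[...,2]>z0)&(P[...,2]<z1); p=P[m]
    if len(p)>5: print(n,len(p),cv2.minAreaRect(p[:,:2].astype(np.float32)),p[:,2].max()); L=(p-s["ee_pos"])@Rt; print(np.round(np.percentile(L,[1,99],axis=0),1))
```

```text
grey box 126.56245197278486 [ 640.04685096 -226.62486394   40.05317236]
8.05 [ 605.292167   -205.44521946  217.5434094 ] [ 1.79995046e+02 -1.16018873e-02  1.74672422e+02] 84.75814497922076
top 3369 ((605.40283203125, -204.77557373046875), (74.2459716796875, 52.712223052978516), 84.6843490600586) 74.49252632236932
[[-25.8 -36.  143.2]
 [ 26.1  37.  150.5]]
plate 657 ((604.7616577148438, -205.16864013671875), (25.804601669311523, 23.74710464477539), 79.55807495117188) 94.99617271981708
[[-10.6 -11.9 122.9]
 [ 11.5  13.  138.5]]
handles 1787 ((605.1184692382812, -204.95091247558594), (60.9178352355957, 11.427450180053711), 84.36349487304688) 174.25006174071282
[[ -5.1 -29.   44. ]
 [  5.7  30.4 106.1]]
htop 261 ((605.05224609375, -204.6751251220703), (59.614925384521484, 9.4414644241333), 84.00894165039062) 174.25006174071282
[[ -4.1 -28.9  43.8]
 [  4.8  30.1  45.5]]
```

send_rows(motion="0.01 0.02 0.7 0; 0 0 1 0; 0 0 1 0; 0 0 0.5 0; 0 0 0.15 0")

```text
time_s: 8.6
ee_pos: [604.8, -205.1, 116.0]
eef_rot: [180.0, -0.1, 174.6]
wrist_force: [-0.6, 0.5, 0.2]
opening: 85.2
gripper_force: 0.0
```

send_rows(motion="0 0 0 0; 0 0 0 0; 0 0 0 0; 0 0 0 0; 0 0 0 0", fingers=47, grip_force=20)

```text
time_s: 9.1
ee_pos: [606.6, -205.7, 119.5]
eef_rot: [-179.9, 0.3, 174.6]
wrist_force: [-0.5, 1.4, 10.1]
opening: 47.5
gripper_force: 7.2
```

send_rows(motion="0 0 -0.1 0; 0 0 -0.07 0; 0 0 0 0; 0 0 0 0")

```text
time_s: 9.5
ee_pos: [605.1, -205.1, 121.8]
eef_rot: [180.0, -0.0, 174.6]
wrist_force: [-0.7, -0.5, -1.2]
opening: 46.8
gripper_force: 6.2
```

send_rows(motion="0 0 -0.1 0; 0 0 -0.15 0; 0 0 0 0; 0 0 0 0")

```text
time_s: 9.9
ee_pos: [605.2, -205.2, 129.5]
eef_rot: [-180.0, 0.0, 174.6]
wrist_force: [0.6, -0.3, -2.3]
opening: 47.1
gripper_force: 6.2
```

```bash
cat > pl.py <<'E'
from h import *
import sys
s=arm.read_state();print(s["time_s"],s["ee_pos"],s["eef_rot"],s["opening"],s["gripper_force"],s["wrist_force"])
im,d,K,T=shot("wrist"); np.savez(sys.argv[1]+".npz",im=im,d=d,K=K,T=T); cv2.imwrite(f"pics/{sys.argv[1]}.png",im)
P=cloud(d,K,T); Rt=R.from_euler('xyz',s["eef_rot"],degrees=True).as_matrix(); L=(P-s["ee_pos"])@Rt
# pivot plate: tool z about 119-8-76=35ish
for n,a in(("plate",(-14,14,-14,14,20,50)),("handles",(-14,14,-40,40,-65,5))):
    m=np.ones(L.shape[:2],bool)
    for i in range(3): m&=(L[...,i]>a[2*i])&(L[...,i]<a[2*i+1])
    p=L[m]; v,u=np.nonzero(m)
    if len(p)>5: print(n,len(p),(u.min(),u.max(),v.min(),v.max()),"pct",np.round(np.percentile(p,[2,25,50,75,98],axis=0),1).tolist())
E
python3 pl.py a1
```

```text
9.9 [ 605.23379588 -205.1867361   129.49524723] [-1.79992420e+02  2.02177964e-02  1.74644719e+02] 47.09046406937967 6.210087414365262 [ 0.55692783 -0.25672384 -2.26385706]
plate 1614 (np.int64(257), np.int64(309), np.int64(212), np.int64(256)) pct [[-8.8, -11.3, 21.3], [2.6, -4.0, 33.0], [5.3, 0.8, 34.7], [9.5, 5.6, 35.4], [12.4, 12.9, 42.4]]
handles 13297 (np.int64(135), np.int64(426), np.int64(248), np.int64(373)) pct [[-4.0, -38.9, -59.3], [4.5, -23.5, -53.1], [6.2, -11.3, -41.4], [10.7, 24.2, -25.0], [12.7, 38.9, -0.8]]
```

send_rows(motion="0 0 0 0; 0 0 0 0; 0 0 0 0; 0 0 0 0; 0 0 0 0", fingers=28, grip_force=30)

```text
time_s: 10.45
ee_pos: [605.1, -205.1, 129.3]
eef_rot: [-180.0, -0.0, 174.6]
wrist_force: [0.2, -0.1, -1.7]
opening: 28.6
gripper_force: 30.3
```

```bash
python3 pl.py a2
```

```text
10.45 [ 605.14509647 -205.14644296  129.25483158] [-1.79999673e+02 -1.44600221e-03  1.74643780e+02] 28.5736860653733 30.336093306541443 [ 0.15965263 -0.14853578 -1.72702611]
plate 1636 (np.int64(253), np.int64(310), np.int64(209), np.int64(254)) pct [[-8.4, -11.3, 20.8], [3.3, -4.2, 31.4], [5.4, 0.8, 38.9], [9.5, 5.7, 39.7], [12.7, 12.7, 47.3]]
handles 17807 (np.int64(123), np.int64(437), np.int64(248), np.int64(410)) pct [[-10.5, -39.0, -63.3], [2.6, -23.1, -56.6], [6.3, -5.9, -50.6], [10.7, 21.3, -37.1], [12.8, 39.3, -4.6]]
```

Squeezing lowers the pliers about 4.2 mm relative to the TCP, so I'll compensate for that later. Reopening slightly and lifting out.

send_rows(motion="0 0 0 0; 0 0 0 0; 0 0 0 0; 0 0 0 0", fingers=47, grip_force=20)

```text
time_s: 10.9
ee_pos: [605.2, -205.1, 129.3]
eef_rot: [-180.0, 0.0, 174.6]
wrist_force: [-0.4, -0.4, -2.8]
opening: 46.9
gripper_force: 6.2
```

send_rows(motion="0 0 -0.2 0; 0 0 -0.5 0; 0 0 -0.7 0; 0 0 -0.8 0; 0 0 -0.7 0")

```text
time_s: 11.4
ee_pos: [605.4, -205.2, 219.0]
eef_rot: [-180.0, 0.1, 174.6]
wrist_force: [-0.0, 0.8, -1.4]
opening: 47.2
gripper_force: 6.2
```

send_rows(motion="0.2 0 -0.3 0; 0.5 -0.2 -0.1 0; 0.8 -0.4 0 0; 0.8 -0.4 0 0; 0.8 -0.4 0 0")

```text
time_s: 11.9
ee_pos: [507.2, -238.3, 228.4]
eef_rot: [-180.0, -0.0, 174.7]
wrist_force: [0.0, 0.1, -1.6]
opening: 47.0
gripper_force: 6.2
```

send_rows(motion="0.8 -0.4 0 0; 0.8 -0.4 0.2 0; 0.4 0 0.4 0; 0.1 0 0.4 -4; 0 0 0 -6")

```text
time_s: 12.4
ee_pos: [442.1, -255.8, 197.2]
eef_rot: [179.9, -0.1, -175.2]
wrist_force: [0.1, -0.1, -2.2]
opening: 47.2
gripper_force: 6.2
```

send_rows(motion="0 0 0 -4.4; 0 0 0 -2; 0 0 0 0; 0 0 0 0; 0 0 0 0")

```text
time_s: 12.9
ee_pos: [443.6, -256.2, 198.4]
eef_rot: [-180.0, 0.0, -169.0]
wrist_force: [0.1, 0.1, -2.7]
opening: 47.0
gripper_force: 6.2
```

```bash
python3 pl.py a3
python3 - <<'E'
from h import *
z=np.load("a3.npz"); im=z["im"]; P=cloud(z["d"],z["K"],z["T"])
cv2.imwrite("pics/a3.png",im)
m=(P[...,0]>350)&(P[...,0]<520)&(P[...,1]>-320)&(P[...,1]<-200)&(P[...,2]>15)&(P[...,2]<33)
v,u=np.nonzero(m); print(u.min(),u.max(),v.min(),v.max())
p=P[m]; print(np.histogram(p[:,2],bins=range(15,34)))
E
```

```text
12.9 [ 443.55348496 -256.22402537  198.38798093] [-1.79997182e+02  1.93375932e-03 -1.69004651e+02] 46.9854292753011 6.212138682603836 [ 0.14712514  0.09585789 -2.74442247]
plate 1631 (np.int64(257), np.int64(309), np.int64(210), np.int64(255)) pct [[-8.4, -11.4, 21.5], [3.5, -4.1, 32.7], [5.8, 0.7, 34.6], [10.2, 5.6, 35.4], [12.9, 12.8, 43.4]]
handles 13314 (np.int64(134), np.int64(426), np.int64(247), np.int64(373)) pct [[-4.2, -38.9, -59.3], [4.3, -23.4, -53.1], [6.1, -11.2, -41.3], [10.5, 24.0, -25.0], [12.5, 38.9, -0.8]]
254 302 109 229
(array([   0,    0,    0,    0,    3,   46,  298, 1113, 1094,  188,   81,
        325,  338,   63,    3,    0,    0,    0]), array([15, 16, 17, 18, 19, 20, 21, 22, 23, 24, 25, 26, 27, 28, 29, 30, 31,
       32, 33]))
```

View pics/a3.png

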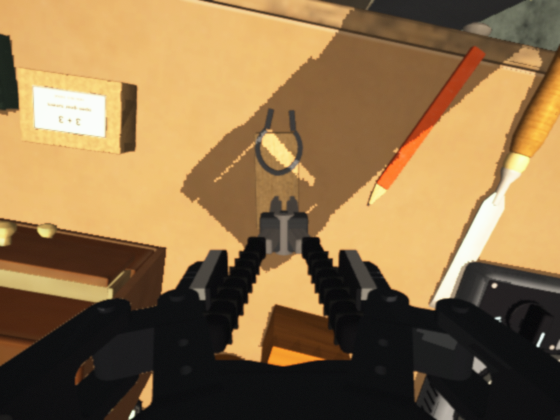

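Ring is at (279,150) with its gap up at (280,115); the jaw tips are at (284,200).

```bash
cat > rg.py <<'E'
from h import *
import sys
from scipy.optimize import least_squares
z=np.load(sys.argv[1]+".npz"); T=z["T"]; K=z["K"]; P=cloud(z["d"],K,T); 
ztop=26.6
m=(P[...,0]>350)&(P[...,0]<450)&(P[...,1]>-310)&(P[...,1]<-215)&(P[...,2]>24.8)&(P[...,2]<29.5)
v,u=np.nonzero(m)
r=np.stack([(u-K[2])/K[0],(v-K[3])/K[1],np.ones(len(u))],-1)@T[:3,:3].T; X=T[:3,3]+r*((ztop-T[2,3])/r[:,2])[:,None]
print(len(X),(u.min(),u.max(),v.min(),v.max()))
a=np.radians(11); 
for it in range(6):
    ex=np.array([np.cos(a),np.sin(a)]); ey=np.array([-ex[1],ex[0]])
    if it==0: c0=X[:,:2].mean(0)
    s=(X[:,:2]-c0)@ex; t=(X[:,:2]-c0)@ey
    # back half ring fit circle mid radius
    if it==0: back=s>-5
    f=lambda p: np.hypot(X[back,0]-p[0],X[back,1]-p[1])-p[2]
    o=least_squares(f,[*c0,18.5],loss="soft_l1").x; c0=o[:2]
    s=(X[:,:2]-c0)@ex; t=(X[:,:2]-c0)@ey; back=s>-8
    lug=(s<-17); L=X[lug,:2]; 
    lp,lm=L[t[lug]>0],L[t[lug]<0]; mid=(lp.mean(0)+lm.mean(0))/2
    a=np.arctan2(*(c0-mid)[::-1])
print("centre",c0,"r",o[2],"yaw",np.degrees(a),"lug mean t",np.mean(t[lug&(t>0)]),np.mean(t[lug&(t<0)]),"s range",s.min(),s.max())
gap=c0-26*ex; print("gap",gap)
n,e=lp.mean(0)-lm.mean(0),0; print("lug normal yaw",np.degrees(np.arctan2(n[1],n[0]))-90)
if T.shape:
    Rt=R.from_matrix(T[:3,:3]@np.array(cams.calibration("wrist")["hand_eye"])[:3,:3].T).as_matrix(); he=np.array(cams.calibration("wrist")["hand_eye"]); Tt=T@np.linalg.inv(he)
    L=(P-Tt[:3,3])@Tt[:3,:3]
    for z0,z1 in((80,90),(90,97),(97,104),(104,110),(110,116)):
        q=L[(abs(L[...,0])<15)&(abs(L[...,1])<25)&(L[...,2]>z0)&(L[...,2]<z1)]
        if len(q)>5: print("jaw",z0,len(q),np.round(np.percentile(q[:,:2],[3,50,97],axis=0),1).tolist(),q[:,2].max())
    g=(np.array([*gap,26])-Tt[:3,3])@Tt[:3,:3]; print("gap in tool",g,"TCP",Tt[:3,3])
    c=(np.array([*c0,26])-Tt[:3,3])@Tt[:3,:3]; print("centre in tool",c)
E
for f in w4 a3; do echo $f; python3 rg.py $f; done
```

```text
w4
718 (np.int64(224), np.int64(270), np.int64(36), np.int64(112))
centre [ 413.01800483 -265.93350818] r 18.7599993208284 yaw 6.68180810886949 lug mean t 10.303437392832846 -10.30343739300659 s range -35.94576335674125 35.36201555376109
gap [ 387.1946061  -268.95874835]
lug normal yaw 7.2868135066656095
gap in tool [125.4001172  -39.702628   229.54744672] TCP [ 513.11356201 -230.45490405  255.46762054]
centre in tool [ 99.60139915 -36.47374064 229.5266179 ]
a3
824 (np.int64(255), np.int64(302), np.int64(109), np.int64(183))
centre [ 412.76372432 -265.98599325] r 18.820235050385786 yaw 6.840809595352689 lug mean t 10.408503694818839 -10.408503694776037 s range -35.80710185350519 29.419764878235334
gap [ 386.94882036 -269.08288418]
lug normal yaw 7.446929258883202
jaw 80 90 [[5.3, -7.8], [6.1, 1.0], [6.5, 9.5]] 89.92662170395174
jaw 90 36 [[1.5, -7.6], [6.0, -0.7], [6.5, 9.6]] 93.93467635130345
jaw 97 24 [[5.0, -7.1], [5.4, 6.4], [5.8, 9.2]] 103.97838664503668
jaw 104 23 [[3.7, -6.5], [5.4, -3.6], [5.8, 7.5]] 109.83427342368365
gap in tool [ 58.02385184  -1.81820417 172.38611081] TCP [ 443.5533794  -256.22398215  198.38798387]
centre in tool [ 32.0921728   -3.70182326 172.38708088]
```

send_rows(motion="0 0 0 3.8; 0.44 -0.07 0 0; 0.7 -0.08 0 0; 0.7 -0.07 0.3 0; 0 0 0.6 0")

```text
time_s: 13.45
ee_pos: [387.8, -270.5, 171.9]
eef_rot: [-179.9, 0.0, -172.7]
wrist_force: [1.0, 0.3, -2.0]
opening: 47.0
gripper_force: 6.2
```

send_rows(motion="0 0 0.5 0; 0 0 0.13 0; 0 0 0 0; 0 0 0 0; 0 0 0 0")

```text
time_s: 13.95
ee_pos: [390.0, -270.0, 153.1]
eef_rot: [-180.0, 0.0, -172.7]
wrist_force: [0.2, -0.1, -1.8]
opening: 46.6
gripper_force: 6.2
```

```bash
python3 pl.py a4; sed -i 's/^print("centre"/print("s pct",np.percentile(s,[1,3,10,90,97,99]), "lug s",np.percentile(s[lug],[2,5,50]));print("centre"/' rg.py; python3 rg.py a3|head -4; python3 rg.py a4
python3 - <<'E'
import cv2
im=cv2.imread("pics/a4.png"); cv2.imwrite("pics/c4.png",cv2.resize(im[130:270,210:350],None,fx=4,fy=4,interpolation=cv2.INTER_CUBIC))
E
```

```text
13.95 [ 389.97475301 -270.03401864  153.06702567] [-1.79950630e+02  3.92090411e-02 -1.72730844e+02] 46.64680323393466 6.213572428096086 [ 0.20062837 -0.07989655 -1.8348294 ]
plate 1379 (np.int64(257), np.int64(309), np.int64(208), np.int64(250)) pct [[-5.7, -11.4, 20.7], [4.5, -4.2, 30.1], [7.9, 0.7, 34.1], [10.4, 5.7, 34.8], [13.8, 12.9, 36.1]]
handles 13449 (np.int64(135), np.int64(426), np.int64(244), np.int64(373)) pct [[-4.0, -38.9, -59.4], [4.5, -23.3, -52.9], [6.5, -11.2, -41.2], [10.5, 24.0, -24.9], [12.5, 38.9, -0.7]]
824 (np.int64(255), np.int64(302), np.int64(109), np.int64(183))
s pct [-34.96653562 -33.71335299 -29.66934194  17.65705917  20.19827432
  21.45554576] lug s [-35.21957943 -34.62114407 -26.49728404]
centre [ 412.76372432 -265.98599325] r 18.820235050385786 yaw 6.840809595352689 lug mean t 10.408503694818839 -10.408503694776037 s range -35.80710185350519 29.419764878235334
314 (np.int64(258), np.int64(310), np.int64(182), np.int64(263))
s pct [-36.37558595 -35.66110438 -34.38697493  18.89882031  20.93898874
  21.08134234] lug s [-36.12101357 -35.63913225 -28.96818673]
centre [ 413.09792257 -266.25876065] r 20.69922867321767 yaw 6.207116207215136 lug mean t 10.874066332067084 -10.874066332211212 s range -36.46734629971087 31.75388578344305
gap [ 387.25034646 -269.06995422]
lug normal yaw 4.092548839881729
jaw 80 93 [[9.9, -7.8], [10.5, 2.7], [11.0, 9.9]] 89.77467633258254
jaw 90 41 [[10.3, -7.5], [10.9, -1.3], [11.1, 9.4]] 94.6188835374062
jaw 97 21 [[10.0, -7.0], [10.3, 5.7], [10.6, 9.2]] 103.3093916018898
jaw 104 26 [[8.4, -6.5], [10.6, 0.8], [11.0, 8.2]] 109.85227162655639
jaw 110 8 [[8.6, -5.7], [10.7, 5.1], [10.9, 7.0]] 111.28526394669584
gap in tool [  2.66754284   1.41064243 127.06409128] TCP [ 389.97484466 -270.03411738  153.06705509]
centre in tool [-23.32798456   0.92874627 127.08229265]
```

View pics/c4.png

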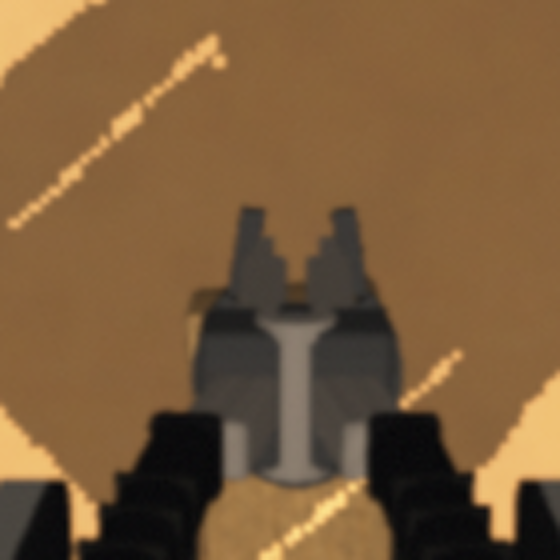

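send_rows(motion="0 0 0 0; 0 0 0 0; 0 0 0 0")

```text
time_s: 14.3
ee_pos: [389.8, -269.8, 152.5]
eef_rot: [-180.0, 0.0, -172.7]
wrist_force: [0.1, 0.8, -1.4]
opening: 46.7
gripper_force: 6.2
```

```bash
cat > jw.py <<'E'
from h import *
def jaw():
    im,d,K,T=shot("wrist"); P=cloud(d,K,T); Tt=T@np.linalg.inv(np.array(cams.calibration("wrist")["hand_eye"])); L=(P-Tt[:3,3])@Tt[:3,:3]
    o=[]
    for z0,z1 in((25,45),(80,90),(97,112)):
        q=L[(abs(L[...,0])<18)&(abs(L[...,1])<12)&(L[...,2]>z0)&(L[...,2]<z1)]; o+= [len(q),np.round(np.percentile(q[:,0],[50,95]),1).tolist(),np.round(np.percentile(q[:,1],[3,97]),1).tolist()]
    print(round(arm.read_state()["time_s"],2),o)
if __name__=="__main__":
    for i in range(4): jaw()
    for f in("a1","a2","a3"):
        z=np.load(f+".npz"); globals()["shot"]=lambda n,z=z:(z["im"],z["d"],z["K"],z["T"]); print(f,end=" "); jaw()
E
python3 jw.py
```

```text
14.35 [1383, [4.6, 11.1], [-10.8, 11.0], 87, [3.5, 3.8], [-7.6, 9.5], 55, [2.4, 2.7], [-6.8, 8.9]]
14.4 [1398, [6.3, 12.7], [-10.9, 11.0], 85, [6.2, 6.4], [-7.6, 9.7], 55, [5.3, 5.6], [-6.8, 8.9]]
14.45 [1419, [8.0, 14.5], [-10.8, 11.1], 90, [9.0, 9.3], [-7.5, 9.6], 43, [8.7, 9.0], [-6.5, 8.6]]
14.5 [1418, [7.6, 14.1], [-10.9, 11.2], 93, [8.3, 8.6], [-7.8, 9.6], 43, [7.9, 8.2], [-6.5, 8.6]]
a1 Traceback (most recent call last):
  File "jw.py", line 11, in <module>
    z=np.load(f+".npz"); globals()["shot"]=lambda n,z=z:(z["im"],z["d"],z["K"],z["T"]); print(f,end=" "); jaw()
                                                                                                          ~~~^^
  File "jw.py", line 6, in jaw
    q=L[(abs(L[...,0])<18)&(abs(L[...,1])<12)&(L[...,2]>z0)&(L[...,2]<z1)]; o+= [len(q),np.round(np.percentile(q[:,0],[50,95]),1).tolist(),np.round(np.percentile(q[:,1],[3,97]),1).tolist()]
                                                                                                 ~~~~~~~~~~~~~^^^^^^^^^^^^^^^^
    return _quantile_unchecked(
        a, q, axis, out, overwrite_input, method, keepdims, weights)
    return _ureduce(a,
                    func=_quantile_ureduce_func,
    ...<5 lines>...
                    overwrite_input=overwrite_input,
                    method=method)
    r = func(a, **kwargs)
    result = _quantile(arr,
                       quantiles=q,
    ...<2 lines>...
                       out=out,
                       weights=wgt)
    slices_having_nans = np.isnan(arr[-1, ...])
                                  ~~~^^^^^^^^^
IndexError: index -1 is out of bounds for axis 0 with size 0
```

send_rows(motion="0 0 0 0; 0 0 0 0; 0 0 0 0; 0 0 0 0; 0 0 0 0")

```text
time_s: 15.0
ee_pos: [389.7, -269.8, 152.4]
eef_rot: [180.0, -0.0, -172.8]
wrist_force: [-0.8, 0.1, -2.0]
opening: 46.9
gripper_force: 6.2
```

```bash
sed -i 's/range(4)/range(6)/; /for f in/,$d' jw.py; python3 jw.py
```

```text
15.05 [1397, [6.1, 12.5], [-10.9, 11.1], 88, [5.7, 6.0], [-7.6, 9.5], 42, [5.0, 5.1], [-6.5, 8.6]]
15.1 [1404, [6.0, 12.4], [-10.9, 11.1], 85, [5.6, 5.9], [-7.6, 9.5], 43, [4.7, 5.2], [-6.5, 8.6]]
15.15 [1398, [6.6, 13.2], [-10.9, 11.1], 86, [6.8, 7.1], [-7.8, 9.7], 54, [6.1, 6.5], [-6.7, 8.9]]
15.2 [1404, [7.1, 13.7], [-10.9, 11.1], 88, [7.5, 7.8], [-7.6, 9.6], 54, [6.9, 7.2], [-6.7, 8.9]]
15.25 [1386, [6.7, 13.3], [-10.8, 11.1], 88, [6.9, 7.2], [-7.8, 9.5], 49, [6.3, 6.6], [-6.5, 8.9]]
15.3 [1392, [6.1, 12.6], [-10.9, 11.0], 82, [5.9, 6.3], [-7.7, 9.5], 43, [5.1, 5.5], [-6.5, 8.6]]
```

send_rows(motion="0 0 0.15 0; 0 0 0.2 0; 0 0 0.2 0; 0 0 0.15 0; 0 0 0.06 0")

```text
time_s: 15.8
ee_pos: [389.5, -269.6, 128.9]
eef_rot: [180.0, -0.0, -172.8]
wrist_force: [-1.3, -0.2, -1.4]
opening: 47.3
gripper_force: 6.6
```

send_rows(motion="0 0 0 0; 0 0 0 0; 0 0 0 0")

```text
time_s: 16.1
ee_pos: [389.8, -269.8, 129.8]
eef_rot: [-180.0, 0.0, -172.8]
wrist_force: [0.5, 0.1, -1.0]
opening: 47.5
gripper_force: 6.6
```

```bash
python3 jw.py; python3 pl.py a5;python3 rg.py a5
python3 - <<'E'
import cv2
im=cv2.imread("pics/a5.png"); cv2.imwrite("pics/c5.png",cv2.resize(im[130:270,210:350],None,fx=4,fy=4,interpolation=cv2.INTER_CUBIC))
E
```

```text
16.15 [1412, [7.0, 13.5], [-10.8, 11.1], 93, [7.2, 7.6], [-7.4, 9.9], 251, [6.9, 12.2], [-11.6, 11.6]]
16.2 [1412, [7.0, 13.5], [-10.9, 11.1], 93, [7.3, 7.6], [-7.5, 9.6], 253, [6.8, 12.2], [-11.6, 11.6]]
16.25 [1392, [7.0, 13.5], [-10.8, 11.1], 93, [7.2, 7.6], [-7.4, 9.6], 248, [6.8, 12.1], [-11.6, 11.6]]
16.3 [1403, [6.9, 13.4], [-10.8, 11.2], 93, [7.3, 7.6], [-7.5, 9.6], 248, [6.8, 12.1], [-11.6, 11.6]]
16.35 [1404, [7.0, 13.5], [-10.8, 11.0], 103, [7.2, 7.6], [-7.3, 9.5], 244, [6.7, 12.1], [-11.6, 11.6]]
16.4 [1412, [7.0, 13.4], [-10.8, 11.2], 94, [7.2, 7.5], [-7.5, 9.6], 244, [6.7, 12.1], [-11.6, 11.6]]
16.4 [ 389.77493632 -269.81611232  129.66142157] [-1.79994183e+02  3.51465478e-03 -1.72753155e+02] 46.63195008997436 6.602758378721774 [ 0.83520682  1.14552957 -2.20869596]
plate 1625 (np.int64(257), np.int64(309), np.int64(209), np.int64(253)) pct [[-7.5, -11.4, 21.4], [4.0, -4.1, 32.6], [6.4, 0.7, 34.5], [10.7, 5.7, 35.3], [13.6, 12.9, 43.4]]
handles 13352 (np.int64(136), np.int64(425), np.int64(246), np.int64(373)) pct [[-4.0, -39.0, -59.3], [4.4, -23.4, -53.0], [6.2, -11.2, -41.2], [10.6, 24.0, -25.0], [12.5, 38.9, -0.7]]
129 (np.int64(255), np.int64(311), np.int64(196), np.int64(278))rg.py:21: RuntimeWarning: Mean of empty slice.
  lp,lm=L[t[lug]>0],L[t[lug]<0]; mid=(lp.mean(0)+lm.mean(0))/2
  ret = um.true_divide(
Traceback (most recent call last):
  File "rg.py", line 23, in <module>
    print("s pct",np.percentile(s,[1,3,10,90,97,99]), "lug s",np.percentile(s[lug],[2,5,50]));print("centre",c0,"r",o[2],"yaw",np.degrees(a),"lug mean t",np.mean(t[lug&(t>0)]),np.mean(t[lug&(t<0)]),"s range",s.min(),s.max())
                                                              ~~~~~~~~~~~~~^^^^^^^^^^^^^^^^^
IndexError: index -1 is out of bounds for axis 0 with size 0
```

View pics/c5.png

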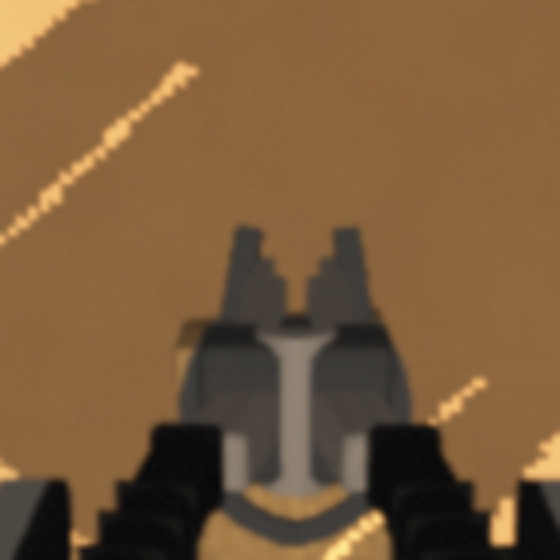

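send_rows(motion="0 0 -0.015 0; 0 0 -0.016 0; 0 0 0 0", fingers=43, grip_force=30)

```text
time_s: 16.75
ee_pos: [389.8, -269.8, 130.6]
eef_rot: [-180.0, 0.0, -172.8]
wrist_force: [-0.4, 0.4, -1.3]
opening: 43.5
gripper_force: 8.5
```

send_rows(motion="0 0 -0.015 0; 0 0 -0.016 0; 0 0 0 0", fingers=39)

```text
time_s: 17.05
ee_pos: [389.8, -269.8, 131.5]
eef_rot: [180.0, -0.0, -172.8]
wrist_force: [-0.5, 0.2, -1.6]
opening: 39.0
gripper_force: 9.5
```

```bash
python3 pl.py a6; python3 jw.py
```

```text
17.05 [ 389.75008252 -269.78923038  131.48988953] [ 1.79999734e+02 -6.50580961e-04 -1.72753464e+02] 39.01201645864723 9.533141007414088 [-0.51838164  0.19628754 -1.61438788]
plate 1606 (np.int64(254), np.int64(308), np.int64(209), np.int64(251)) pct [[-7.0, -11.1, 20.3], [3.8, -4.6, 30.8], [6.8, 0.7, 36.5], [10.6, 6.2, 37.3], [13.3, 13.0, 44.6]]
handles 14609 (np.int64(132), np.int64(426), np.int64(246), np.int64(387)) pct [[-5.9, -39.4, -58.5], [4.0, -22.2, -53.5], [6.2, -10.1, -46.5], [10.4, 21.1, -28.2], [12.4, 39.0, -0.9]]
17.15 [1376, [7.4, 14.0], [-10.9, 11.2], 83, [8.2, 8.6], [-9.8, 11.4], 103, [7.9, 13.1], [-11.7, 11.7]]
17.2 [1368, [7.3, 14.0], [-10.8, 11.1], 85, [8.2, 8.5], [-9.8, 11.4], 104, [7.9, 13.1], [-11.7, 11.7]]
17.25 [1362, [7.3, 14.1], [-10.8, 11.1], 85, [8.2, 8.5], [-9.8, 11.4], 104, [7.8, 13.1], [-11.7, 11.7]]
17.3 [1367, [7.4, 14.0], [-10.7, 11.2], 88, [8.1, 8.4], [-9.8, 11.4], 104, [7.9, 13.0], [-11.7, 11.7]]
17.35 [1365, [7.3, 14.0], [-10.7, 11.2], 88, [8.2, 8.5], [-9.7, 11.5], 104, [7.9, 13.0], [-11.7, 11.7]]
17.4 [1364, [7.3, 14.0], [-10.7, 11.1], 84, [8.2, 8.5], [-9.7, 11.7], 103, [7.9, 13.0], [-11.7, 11.7]]
```

send_rows(motion="0 0 -0.015 0; 0 0 -0.016 0; 0 0 0 0", fingers=35)

```text
time_s: 17.7
ee_pos: [389.8, -269.8, 132.4]
eef_rot: [-180.0, 0.0, -172.8]
wrist_force: [0.3, -0.2, -2.2]
opening: 35.2
gripper_force: 10.7
```

send_rows(motion="0 0 -0.015 0; 0 0 -0.015 0; 0 0 0 0", fingers=31.5)

```text
time_s: 18.0
ee_pos: [389.8, -269.8, 133.3]
eef_rot: [-180.0, 0.0, -172.8]
wrist_force: [0.0, 0.3, -2.6]
opening: 31.9
gripper_force: 12.0
```

send_rows(motion="0 0 -0.01 0; 0 0 -0.01 0; 0 0 0 0", fingers=27)

```text
time_s: 18.3
ee_pos: [389.8, -269.8, 133.9]
eef_rot: [-180.0, 0.0, -172.8]
wrist_force: [0.7, -0.4, -2.2]
opening: 28.6
gripper_force: 33.0
```

```bash
sed -i 's/range(6)/range(2)/' jw.py; python3 pl.py a7; python3 jw.py
cat > rs.py <<'E'
# ring in tool frame: list points of dark ring by depth band
from h import *
import sys
z=np.load(sys.argv[1]+".npz"); T=z["T"]; P=cloud(z["d"],z["K"],T); Tt=T@np.linalg.inv(np.array(cams.calibration("wrist")["hand_eye"])); L=(P-Tt[:3,3])@Tt[:3,:3]
m=(L[...,0]>-60)&(L[...,0]<25)&(abs(L[...,1])<32)&(L[...,2]>float(sys.argv[2]))&(L[...,2]<float(sys.argv[3])); q=L[m]; g=z["im"][m].mean(1)
q=q[g<float(sys.argv[4])]; print(len(q))
for lo in range(-60,25,5):
    p=q[(q[:,0]>=lo)&(q[:,0]<lo+5)]
    if len(p)>3: print(lo,len(p),"y",np.round(np.percentile(p[:,1],[3,97]),1),"z",np.round(np.percentile(p[:,2],[10,50,90]),1),"left z",np.round(np.median(p[p[:,1]<0,2]) if (p[:,1]<0).any() else 0,1),"right z",np.round(np.median(p[p[:,1]>0,2]) if (p[:,1]>0).any() else 0,1))
E
python3 rs.py a7 98 115 90
```

```text
18.3 [ 389.77079791 -269.81534236  133.91715771] [-1.79996492e+02  3.40181938e-03 -1.72756290e+02] 28.60679752029922 33.03411304950714 [ 0.72926906 -0.38391366 -2.19955728]
plate 1643 (np.int64(254), np.int64(310), np.int64(207), np.int64(252)) pct [[-7.3, -11.3, 20.8], [4.0, -4.3, 31.2], [6.2, 0.7, 38.7], [10.4, 5.7, 39.6], [13.5, 12.7, 47.6]]
handles 17871 (np.int64(123), np.int64(437), np.int64(246), np.int64(406)) pct [[-10.7, -39.0, -63.4], [2.4, -23.1, -56.7], [6.2, -5.9, -50.6], [10.5, 21.2, -37.0], [12.6, 39.3, -4.6]]
18.4 [1265, [6.4, 13.2], [-11.1, 10.9], 66, [7.0, 7.2], [-11.3, 11.6], 10, [6.9, 7.1], [-11.7, 11.8]]
18.45 [1265, [6.5, 13.2], [-11.1, 11.0], 66, [7.0, 7.2], [-11.7, 11.6], 9, [7.0, 7.2], [-11.8, 9.7]]
658
-60 5 y [11.6 11.7] z [110.7 111.1 111.7] left z 0 right z 111.1
-55 6 y [-10.3 -10.2] z [110.1 111.4 111.7] left z 111.4 right z 0
-50 6 y [-10.2 -10.2] z [110.4 110.6 111.2] left z 110.6 right z 0
-45 6 y [-1.5  2.1] z [110.7 111.2 111.8] left z 111.3 right z 110.8
-40 8 y [-8.3  9.7] z [ 98.5  99.7 110.7] left z 100.0 right z 99.5
-25 43 y [-23.5  24.1] z [ 99.9 101.4 109.5] left z 101.4 right z 101.2
-20 91 y [-23.4  24.8] z [101.4 102.4 103.7] left z 102.7 right z 102.3
-15 93 y [-23.4  24.1] z [103.  104.1 105.7] left z 104.3 right z 103.8
-10 92 y [-22.   22.7] z [104.5 105.7 106.6] left z 106.0 right z 105.4
-5 71 y [-19.2  19.8] z [106.8 107.6 108.5] left z 107.9 right z 107.3
0 63 y [-18.4  19.8] z [107.6 109.1 110.1] left z 109.4 right z 108.7
5 132 y [-18.4  19.8] z [105.9 110.5 112.1] left z 110.6 right z 110.5
10 41 y [-18.4  19.9] z [111.3 112.2 113.2] left z 112.2 right z 111.7
```

```bash
cat > tilt.py <<'E'
from h import *
import sys
for f in sys.argv[1:]:
    z=np.load(f+".npz"); T=z["T"]; P=cloud(z["d"],z["K"],T); Tt=T@np.linalg.inv(np.array(cams.calibration("wrist")["hand_eye"])); L=(P-Tt[:3,3])@Tt[:3,:3]
    g=z["im"].mean(2)
    m=(L[...,0]>-28)&(L[...,0]<16)&(abs(L[...,1])<27)&(abs(L[...,1])>12.5)&(L[...,2]>90)&(L[...,2]<118)&(g<90)
    q=L[m]; A=np.c_[q[:,:2],np.ones(len(q))]; w=np.ones(len(q))>0
    for _ in range(8):
        c=np.linalg.lstsq(A[w],q[w,2],rcond=None)[0]; r=abs(A@c-q[:,2]); w=r<max(1,2*np.median(r))
    print(f,len(q),w.sum(),"tilt x,y deg",np.degrees(np.arctan(c[:2])).round(2),"tool z at gap",c[2],"TCPz",Tt[2,3],"y",np.round(np.percentile(q[w,1],[1,99]),1))
E
python3 tilt.py a4 a5 a6 a7
```

```text
return _methods._mean(a, axis=axis, dtype=dtype,
  ret = ret.dtype.type(ret / rcount)
Traceback (most recent call last):
  File "tilt.py", line 10, in <module>
    print(f,len(q),w.sum(),"tilt x,y deg",np.degrees(np.arctan(c[:2])).round(2),"tool z at gap",c[2],"TCPz",Tt[2,3],"y",np.round(np.percentile(q[w,1],[1,99]),1))
                                                                                                                                 ~~~~~~~~~~~~~^^^^^^^^^^^^^^^
IndexError: index -1 is out of bounds for axis 0 with size 0
```

```bash
sed -i 's/(abs(L\[...,1\])>12.5)/((abs(L[...,1])>12.5)|(L[...,0]>9))/; s/    q=L\[m\]; A/    q=L[m]\n    if len(q)<20: print(f,len(q)); continue\n    A/' tilt.py; python3 tilt.py a4 a5 a6 a7; for f in a5 a6; do python3 rs.py $f 96 118 90; done
```

```text
a4 93 65 tilt x,y deg [-84.95   3.82] tool z at gap 216.21875534791545 TCPz 153.06728941842556 y [-7.7  9.6]
a5 264 206 tilt x,y deg [17.41 -1.47] tool z at gap 104.99771913862567 TCPz 129.66145165043727 y [-19.6  21.7]
a6 485 395 tilt x,y deg [15.58 -1.03] tool z at gap 106.6141413786312 TCPz 131.48988834869442 y [-21.2  22.6]
a7 647 501 tilt x,y deg [18.16 -0.74] tool z at gap 108.24357253926262 TCPz 133.91717202787927 y [-23.5  24.1]
483
-45 6 y [-16.   -0.2] z [105.8 106.1 106.9] left z 106.1 right z 0
-40 8 y [-9.   7.7] z [ 96.9  97.3 106.5] left z 106.4 right z 97.2
-25 9 y [-21.   21.5] z [ 98.4  99.3 107.9] left z 99.5 right z 98.4
-20 65 y [-20.9  21.6] z [ 98.2  99.4 100.9] left z 100.1 right z 98.7
-15 45 y [-18.9  20.9] z [ 99.4 100.6 101.8] left z 101.3 right z 100.4
-10 33 y [-21.2  18.9] z [101.8 110.4 116.2] left z 111.5 right z 102.2
-5 55 y [-12.7  14.5] z [103.6 104.4 106. ] left z 104.5 right z 104.3
0 65 y [-11.7  13.8] z [104.7 106.  107.2] left z 106.2 right z 105.6
5 135 y [-10.9  13.1] z [102.2 107.2 108.6] left z 107.6 right z 107.0
10 57 y [-10.2  12.3] z [107.3 108.7 109.5] left z 108.9 right z 108.5
711
-45 6 y [-13.1  13.1] z [108.5 108.6 108.7] left z 108.5 right z 108.7
-40 96 y [-10.2  11.6] z [96.1 96.6 99.4] left z 96.6 right z 96.6
-35 25 y [-10.2  11.6] z [96.3 97.1 98.1] left z 97.2 right z 97.1
-25 7 y [-21.2 -17.3] z [101.4 102.4 108.4] left z 102.4 right z 0
-20 97 y [-21.2  23.2] z [100.7 101.7 102.9] left z 102.2 right z 101.4
-15 83 y [-21.3  22.5] z [101.9 103.1 104.2] left z 103.6 right z 102.5
-10 58 y [-21.1  21.1] z [103.5 104.6 109.8] left z 105.2 right z 104.2
-5 55 y [-16.8  18.2] z [105.3 106.2 107. ] left z 106.6 right z 106.1
0 69 y [-14.7  16.8] z [106.  107.3 108.4] left z 107.6 right z 106.8
5 132 y [-13.9  16. ] z [104.  108.7 110.4] left z 109.0 right z 108.4
10 79 y [-13.2  16. ] z [108.8 110.  111. ] left z 110.3 right z 109.7
```

The ring is tipped about 16°. It was already tipped at insertion: the pads touch high on the sloped sleeves, so at opening 47 the jaws were about 14 mm wide and wedged the lugs. I'll relax the handles, lay it flat again and re-insert with the jaws properly closed.

send_rows(motion="0 0 0.02 0; 0 0 0.02 0; 0 0 0 0", fingers=36)

```text
time_s: 18.75
ee_pos: [389.7, -269.8, 132.6]
eef_rot: [180.0, -0.0, -172.8]
wrist_force: [-0.3, -0.4, -2.4]
opening: 36.0
gripper_force: 10.5
```

send_rows(motion="0 0 0.035 0; 0 0 0.035 0; 0 0 0 0", fingers=47)

```text
time_s: 19.05
ee_pos: [389.7, -269.8, 130.5]
eef_rot: [180.0, -0.0, -172.8]
wrist_force: [-0.2, 0.7, -1.0]
opening: 47.2
gripper_force: 6.6
```

send_rows(motion="0 0 0 0; 0 0 0 0; 0 0 0 0", fingers=51, grip_force=20)

```text
time_s: 19.35
ee_pos: [389.8, -269.8, 130.6]
eef_rot: [-180.0, 0.0, -172.8]
wrist_force: [0.0, -0.1, -1.7]
opening: 50.9
gripper_force: 6.1
```

```bash
python3 pl.py b1; python3 jw.py; python3 tilt.py b1; python3 rs.py b1 92 118 90
```

```text
19.35 [ 389.77044964 -269.80332414  130.60545192] [-1.79997637e+02  3.57946814e-03 -1.72754985e+02] 50.87133410058165 6.1184379550104495 [ 0.03589472 -0.13792252 -1.69873506]
plate 1652 (np.int64(256), np.int64(309), np.int64(211), np.int64(255)) pct [[-8.2, -11.4, 20.9], [3.1, -4.2, 31.6], [5.9, 0.7, 33.3], [10.3, 5.5, 34.0], [13.0, 12.8, 41.3]]
handles 12915 (np.int64(135), np.int64(424), np.int64(247), np.int64(373)) pct [[-3.7, -38.9, -60.0], [4.6, -25.0, -52.0], [6.2, -12.1, -40.7], [10.6, 25.9, -24.4], [12.5, 39.0, -1.3]]
19.45 [1418, [6.8, 13.1], [-10.9, 11.1], 93, [6.8, 7.0], [-6.6, 8.1], 308, [6.2, 13.5], [-11.5, 11.5]]
19.5 [1409, [6.7, 13.0], [-10.9, 11.0], 89, [6.6, 6.9], [-6.6, 8.1], 310, [6.0, 13.6], [-11.5, 11.5]]
b1 319 242 tilt x,y deg [-0.14 -0.08] tool z at gap 103.69882075093918 TCPz 130.60545426839963 y [-19.9  21.4]
766
-55 6 y [-12.7  20.8] z [107.9 108.7 109.4] left z 108.3 right z 109.1
-50 4 y [-18.6 -17.1] z [107.8 108.4 108.5] left z 108.4 right z 0
-45 84 y [-11.5   9.3] z [103.  103.8 104.5] left z 103.8 right z 103.8
-40 83 y [-9.5 11.6] z [102.8 103.6 104.4] left z 103.6 right z 103.6
-25 29 y [-20.4  21.4] z [103.2 103.7 104.5] left z 104.0 right z 103.7
-20 50 y [-19.9  21.3] z [103.  103.7 104.4] left z 103.8 right z 103.7
-15 36 y [-19.   21.1] z [103.  103.7 104.3] left z 103.7 right z 103.8
-10 50 y [-21.   19.3] z [103.6 108.8 115.6] left z 109.6 right z 104.8
-5 91 y [-13.8  15.9] z [102.7 103.7 104.4] left z 103.7 right z 103.7
0 101 y [-11.5  13.7] z [102.9 103.7 104.6] left z 103.8 right z 103.6
5 140 y [-10.7  12.9] z [ 98.7 103.5 107. ] left z 103.7 right z 103.4
10 88 y [-10.   12.1] z [103.  103.7 105. ] left z 103.7 right z 103.6
```

Ring is flat again (tilt -0.1°) with the jaws in its gap. Rechecking the fit, and opening slightly more.

send_rows(motion="0 0 0 0; 0 0 0 0", fingers=53)

```text
time_s: 19.7
ee_pos: [389.7, -269.8, 130.6]
eef_rot: [-180.0, -0.0, -172.8]
wrist_force: [0.2, -0.2, -1.7]
opening: 52.7
gripper_force: 6.0
```

```bash
python3 pl.py b2; python3 jw.py
cat > fit.py <<'E'
from h import *
import sys
from scipy.optimize import least_squares
z=np.load(sys.argv[1]+".npz"); T=z["T"]; P=cloud(z["d"],z["K"],T); Tt=T@np.linalg.inv(np.array(cams.calibration("wrist")["hand_eye"])); L=(P-Tt[:3,3])@Tt[:3,:3]
zr=float(sys.argv[2]); m=(abs(L[...,2]-zr)<1.3)&(L[...,0]>-50)&(L[...,0]<18)&(abs(L[...,1])<27); q=L[m]
b=(abs(q[:,1])>15)&(q[:,0]<-8)|(q[:,0]<-37)
p=least_squares(lambda p:np.hypot(q[b,0]-p[0],q[b,1]-p[1])-p[2],[-23,0.5,18.8],loss="soft_l1").x; print("circle",p,b.sum())
for lo in(-2,2,6,10):
    s=q[(q[:,0]>lo)&(q[:,0]<lo+4)]; l,r=s[s[:,1]<.5,1],s[s[:,1]>.5,1]; print(lo,"left",np.round(np.percentile(l,[5,50,95]),1) if len(l) else 0,"right",np.round(np.percentile(r,[5,50,95]),1) if len(r) else 0)
print("lug end x",np.percentile(q[q[:,0]>3,0],98))
E
python3 fit.py b2 103.7; python3 tilt.py b2
```

```text
19.7 [ 389.74252633 -269.81673569  130.58866042] [-1.79998890e+02 -6.66767982e-04 -1.72754220e+02] 52.674963247249245 5.950884805060923 [ 0.24884558 -0.19458211 -1.73285536]
plate 1660 (np.int64(255), np.int64(309), np.int64(211), np.int64(256)) pct [[-8.1, -11.4, 20.9], [3.1, -4.1, 31.1], [6.0, 0.7, 32.5], [10.4, 5.5, 33.3], [13.2, 12.8, 41.3]]
handles 12704 (np.int64(134), np.int64(426), np.int64(247), np.int64(373)) pct [[-3.3, -39.0, -60.5], [4.7, -26.0, -51.5], [6.2, -12.8, -39.8], [10.7, 26.5, -24.0], [12.6, 38.8, -1.3]]
19.8 [1412, [6.7, 12.9], [-10.8, 11.0], 87, [6.4, 6.8], [-5.8, 7.5], 340, [5.7, 13.5], [-11.5, 11.5]]
19.85 [1415, [6.8, 13.0], [-10.9, 11.0], 80, [6.5, 6.8], [-5.9, 7.5], 337, [5.7, 13.5], [-11.5, 11.5]]
circle [-20.89705147   0.76530471  20.26834715] 269
-2 left [-12.3 -10.1  -7.9] right [ 9.9 11.9 14.4]
2 left [-11.5  -9.3  -1.4] right [ 2.9 10.8 13.7]
6 left [-10.7  -8.6  -6.4] right [ 8.5 10.7 12.9]
10 left [-10.   -7.8  -5.7] right [ 7.9 10.  12.2]
lug end x 13.690360598162044
b2 316 248 tilt x,y deg [0.09 0.1 ] tool z at gap 103.59158518702858 TCPz 130.58866244407764 y [-19.9  21.3]
```

The origin lies nearer the gap than my circle fit put it: relaxed, the halves swing in about the back. The jaws therefore need to go about 4.5 mm towards the lug ends, and 3 mm deeper.

send_rows(motion="0.02 0 0 0; 0.04 0 0 0; 0.04 0 0 0; 0.03 0.01 0 0; 0.02 0 0 0")

```text
time_s: 20.35
ee_pos: [385.1, -270.0, 130.6]
eef_rot: [180.0, -0.0, -172.8]
wrist_force: [0.8, -0.3, -2.6]
opening: 53.1
gripper_force: 6.0
```

send_rows(motion="0 0 0.03 0; 0 0 0.04 0; 0 0 0.03 0; 0 0 0 0; 0 0 0 0")

```text
time_s: 20.85
ee_pos: [385.2, -270.1, 127.6]
eef_rot: [180.0, -0.0, -172.8]
wrist_force: [-0.1, -0.5, -1.7]
opening: 53.2
gripper_force: 6.0
```

```bash
python3 pl.py b3; python3 jw.py; python3 fit.py b3 100.6; python3 tilt.py b3
```

```text
20.85 [ 385.23895021 -270.06240837  127.55048927] [ 1.79996368e+02 -3.90591999e-03 -1.72754456e+02] 53.210201953784434 5.951157126110047 [-0.07083857 -0.46076949 -1.66627   ]
plate 1665 (np.int64(255), np.int64(310), np.int64(211), np.int64(256)) pct [[-8.1, -11.4, 21.0], [2.9, -4.1, 31.3], [5.9, 0.7, 32.5], [10.4, 5.5, 33.3], [13.2, 12.7, 40.9]]
handles 12694 (np.int64(134), np.int64(426), np.int64(247), np.int64(373)) pct [[-3.3, -39.0, -60.4], [4.7, -26.0, -51.5], [6.2, -12.7, -39.9], [10.7, 26.5, -24.0], [12.6, 38.8, -1.2]]
20.95 [1403, [6.8, 13.0], [-10.8, 10.9], 87, [6.5, 6.8], [-5.9, 7.4], 271, [4.9, 9.1], [-11.4, 11.4]]
21.0 [1412, [6.8, 13.0], [-10.8, 10.9], 78, [6.5, 6.7], [-6.0, 7.5], 277, [5.0, 9.2], [-11.4, 11.4]]
circle [-24.59653916   0.60542628  20.36421391] 329
-2 left [-11.7 -10.   -7.8] right [ 9.3 11.4 12.9]
2 left [-10.7  -8.6  -3.5] right [ 4.3 10.  12.2]
6 left [-10.6  -8.4  -6.3] right [ 7.8  9.9 12. ]
10 left 0 right 0
lug end x 9.398853605731034
b3 134 77 tilt x,y deg [-1.91 -7.48] tool z at gap 102.586587871134 TCPz 127.5504570759434 y [-21.1  21.1]
```

send_rows(motion="0 0 -0.015 0; 0 0 -0.015 0; 0 0 0 0", fingers=50.5, grip_force=30)

```text
time_s: 21.3
ee_pos: [385.3, -270.1, 128.6]
eef_rot: [-180.0, 0.0, -172.8]
wrist_force: [-0.6, -0.1, -1.4]
opening: 50.7
gripper_force: 6.1
```

send_rows(motion="0 0 -0.02 0; 0 0 -0.025 0; 0 0 0 0", fingers=47)

```text
time_s: 21.6
ee_pos: [385.3, -270.1, 129.9]
eef_rot: [-180.0, 0.0, -172.8]
wrist_force: [-1.0, -0.6, -2.4]
opening: 46.9
gripper_force: 7.7
```

```bash
python3 pl.py b4; python3 jw.py; python3 rs.py b4 92 118 90
```

```text
21.6 [ 385.28814415 -270.10598398  129.93551007] [-1.79992249e+02  5.46062550e-03 -1.72754393e+02] 46.86213485737028 7.713104768190533 [-1.03342357 -0.62561113 -2.42321451]
plate 1631 (np.int64(257), np.int64(309), np.int64(210), np.int64(254)) pct [[-8.0, -11.5, 21.5], [3.7, -4.1, 32.5], [6.0, 0.7, 34.5], [10.3, 5.6, 35.3], [13.3, 12.9, 42.7]]
handles 13320 (np.int64(135), np.int64(425), np.int64(246), np.int64(373)) pct [[-4.0, -39.0, -59.4], [4.4, -23.5, -53.0], [6.2, -11.4, -41.2], [10.5, 24.1, -25.0], [12.5, 38.9, -0.8]]
21.7 [1400, [6.6, 13.1], [-10.9, 11.1], 85, [6.6, 6.9], [-7.8, 9.3], 195, [5.9, 9.2], [-11.5, 11.5]]
21.75 [1403, [6.7, 13.0], [-10.9, 11.1], 86, [6.6, 7.0], [-7.6, 9.4], 194, [5.9, 9.1], [-11.5, 11.5]]
685
-60 5 y [-18.6  20.9] z [107.7 108.5 108.6] left z 107.7 right z 108.5
-55 5 y [-17.8 -17.8] z [107.  107.2 107.5] left z 107.2 right z 0
-50 61 y [-17.7   7.4] z [102.3 102.8 104.3] left z 102.9 right z 102.7
-45 191 y [-12.1  12.7] z [102.1 103.3 106.2] left z 103.2 right z 103.4
-40 44 y [-12.6  13.4] z [102.  103.2 106.2] left z 103.2 right z 103.2
-25 23 y [-20.8  21.4] z [102.3 103.1 103.7] left z 103.0 right z 103.1
-20 48 y [-19.9  21.2] z [101.9 102.5 103.6] left z 102.6 right z 102.5
-15 36 y [-21.4  19.6] z [101.8 107.7 115.2] left z 109.1 right z 102.8
-5 51 y [-12.3  14.4] z [101.8 102.6 103.3] left z 102.6 right z 102.3
0 62 y [-12.2  13.7] z [101.7 102.5 103.4] left z 102.5 right z 102.5
5 159 y [-10.7  12.8] z [ 93.9 102.4 106.6] left z 102.3 right z 102.5
```

send_rows(motion="0 0 -0.01 0; 0 0 -0.012 0; 0 0 0 0", fingers=43)

```text
time_s: 22.05
ee_pos: [385.3, -270.1, 130.5]
eef_rot: [-180.0, 0.0, -172.8]
wrist_force: [-0.1, -0.6, -2.0]
opening: 43.2
gripper_force: 8.5
```

send_rows(motion="0 0 -0.013 0; 0 0 -0.014 0; 0 0 0 0", fingers=39)

```text
time_s: 22.35
ee_pos: [385.3, -270.1, 131.4]
eef_rot: [-180.0, 0.0, -172.8]
wrist_force: [0.1, 0.2, -2.4]
opening: 39.2
gripper_force: 9.4
```

```bash
python3 pl.py b5; python3 rs.py b5 92 118 90; python3 tilt.py b5
```

```text
22.35 [ 385.27774052 -270.09097282  131.37260645] [-1.79995594e+02  4.32376450e-03 -1.72756301e+02] 39.183379306740086 9.423795158509165 [ 0.0763183   0.23676466 -2.41821907]
plate 1662 (np.int64(253), np.int64(307), np.int64(209), np.int64(252)) pct [[-7.8, -11.1, 20.3], [3.4, -4.4, 31.5], [6.1, 0.7, 36.6], [10.3, 5.7, 37.4], [13.4, 13.0, 45.1]]
handles 14562 (np.int64(131), np.int64(427), np.int64(247), np.int64(389)) pct [[-5.7, -39.4, -58.6], [4.0, -22.2, -53.6], [6.2, -10.1, -46.6], [10.4, 21.1, -28.3], [12.4, 39.0, -0.9]]
748
-50 41 y [-6.7  6.6] z [103.7 104.5 105.2] left z 104.4 right z 104.6
-45 191 y [-11.7  12.2] z [103.5 104.7 107.2] left z 104.7 right z 104.5
-40 33 y [-10.8  12.7] z [103.7 105.7 108.7] left z 106.0 right z 104.9
-25 40 y [-21.6  23. ] z [103.7 104.4 106.5] left z 104.6 right z 104.2
-20 80 y [-21.5  22.7] z [103.3 104.2 105.1] left z 104.3 right z 104.0
-15 58 y [-21.2  21.5] z [103.8 104.4 111.3] left z 104.8 right z 104.2
-10 8 y [-17.7  19.7] z [104.3 105.2 106.6] left z 105.2 right z 105.1
-5 53 y [-15.3  17.1] z [103.5 104.4 104.9] left z 104.5 right z 104.2
0 70 y [-14.4  16.6] z [103.4 104.2 105.1] left z 104.1 right z 104.3
5 172 y [-14.3  15.8] z [ 94.2 104.1 107.2] left z 104.2 right z 104.0
b5 355 286 tilt x,y deg [-0.1  -0.31] tool z at gap 104.22376332924526 TCPz 131.37261169649824 y [-21.4  22.8]
```

send_rows(motion="0 0 -0.014 0; 0 0 -0.014 0; 0 0 0 0", fingers=35)

```text
time_s: 22.7
ee_pos: [385.3, -270.1, 132.2]
eef_rot: [180.0, 0.0, -172.8]
wrist_force: [-0.2, 0.7, -2.6]
opening: 35.6
gripper_force: 10.4
```

send_rows(motion="0 0 -0.012 0; 0 0 -0.013 0; 0 0 0 0", fingers=31.5)

```text
time_s: 23.0
ee_pos: [385.3, -270.1, 132.9]
eef_rot: [-180.0, 0.0, -172.8]
wrist_force: [-0.2, 0.1, -1.7]
opening: 31.8
gripper_force: 11.5
```

send_rows(motion="0 0 -0.011 0; 0 0 -0.011 0; 0 0 0 0", fingers=26)

```text
time_s: 23.3
ee_pos: [385.3, -270.1, 133.6]
eef_rot: [-180.0, 0.0, -172.8]
wrist_force: [-0.0, 0.2, -3.0]
opening: 28.7
gripper_force: 34.3
```

```bash
python3 pl.py b6; python3 rs.py b6 92 118 90; python3 tilt.py b6; python3 jw.py
```

```text
23.3 [ 385.25594727 -270.08092067  133.5776569 ] [-1.79998200e+02  1.09260538e-03 -1.72754675e+02] 28.659546515407797 34.29967761039734 [-0.04575577  0.22928211 -3.03413846]
plate 1638 (np.int64(254), np.int64(310), np.int64(208), np.int64(253)) pct [[-7.5, -11.6, 20.7], [3.9, -4.5, 31.4], [6.1, 0.7, 38.7], [10.2, 5.6, 39.6], [13.4, 12.7, 47.2]]
handles 17860 (np.int64(124), np.int64(436), np.int64(247), np.int64(408)) pct [[-10.7, -39.0, -63.3], [2.4, -23.1, -56.6], [6.2, -5.9, -50.6], [10.5, 21.3, -37.1], [12.6, 39.3, -4.9]]
834
-55 5 y [-10.3 -10.2] z [109.9 110.1 110.9] left z 110.1 right z 0
-50 25 y [-10.2   6.5] z [106.  106.7 110.6] left z 107.1 right z 106.4
-45 179 y [-9.2  9.8] z [105.7 106.6 109.9] left z 106.6 right z 106.6
-40 13 y [-9.2 10.5] z [105.8 107.8 110. ] left z 108.2 right z 107.8
-30 12 y [-23.3  24.6] z [105.2 106.2 107. ] left z 106.1 right z 106.4
-25 54 y [-23.9  24.6] z [105.2 106.2 107.4] left z 106.4 right z 105.8
-20 81 y [-23.1  24.4] z [105.3 106.  106.7] left z 106.0 right z 105.9
-15 83 y [-22.1  22.9] z [105.  105.9 106.6] left z 105.9 right z 105.9
-10 57 y [-20.2  21.3] z [105.  106.2 107.7] left z 106.2 right z 106.2
-5 68 y [-19.   20.4] z [104.9 105.7 106.4] left z 105.7 right z 105.7
0 77 y [-18.8  20.3] z [104.3 105.4 106.2] left z 105.3 right z 105.5
5 177 y [-18.7  20. ] z [ 94.4 105.3 108.2] left z 105.4 right z 105.3
b6 571 433 tilt x,y deg [-1.08 -0.08] tool z at gap 105.62980683952834 TCPz 133.5776631578889 y [-23.9  24.5]
23.4 [1262, [6.4, 13.1], [-11.1, 11.0], 62, [6.8, 7.2], [-11.5, 11.5], 13, [7.0, 7.2], [-11.8, 11.7]]
23.45 [1263, [6.5, 13.2], [-11.1, 10.9], 65, [6.8, 7.1], [-11.8, 11.6], 11, [7.0, 7.2], [-11.7, 11.1]]
```

Ring is spread to the stop and almost level. Lifting gently.

send_rows(motion="0 0 -0.05 0; 0 0 -0.1 0; 0 0 -0.2 0; 0 0 -0.3 0; 0 0 -0.4 0")

```text
time_s: 23.95
ee_pos: [385.2, -270.0, 165.9]
eef_rot: [180.0, -0.0, -172.8]
wrist_force: [0.1, -0.5, -2.4]
opening: 28.9
gripper_force: 34.3
```

send_rows(motion="0 0 -0.5 0; 0 0 -0.5 0; 0 0 -0.5 0; 0 0 -0.4 0; 0 0 -0.4 0")

```text
time_s: 24.45
ee_pos: [385.2, -270.1, 235.3]
eef_rot: [-180.0, 0.0, -172.8]
wrist_force: [-0.5, -0.2, -2.9]
opening: 28.7
gripper_force: 34.3
```

send_rows(motion="0 0 -0.4 0; 0 0 -0.3 0; 0 0 -0.2 0; 0 0 -0.1 0; 0 0 0 0")

```text
time_s: 24.95
ee_pos: [385.3, -270.1, 264.1]
eef_rot: [-180.0, 0.0, -172.8]
wrist_force: [0.1, -0.1, -1.5]
opening: 28.8
gripper_force: 34.3
```

```bash
python3 pl.py b7; python3 tilt.py b7
cat > rc.py <<'E'
from h import *
import sys
from scipy.optimize import least_squares
z=np.load(sys.argv[1]+".npz"); T=z["T"]; P=cloud(z["d"],z["K"],T); Tt=T@np.linalg.inv(np.array(cams.calibration("wrist")["hand_eye"])); L=(P-Tt[:3,3])@Tt[:3,:3]
m=(abs(L[...,2]-105.5)<5)&(L[...,0]>-58)&(L[...,0]<12)&(abs(L[...,1])<30)&((abs(L[...,1])>13)|(L[...,0]<-38)); q=L[m]
A=np.c_[q[:,:2],np.ones(len(q))]; w=np.ones(len(q))>0
for _ in range(10):
    c=np.linalg.lstsq(A[w],q[w,2],rcond=None)[0]; r=abs(A@c-q[:,2]); w=r<1.5
q=q[w]; b=(q[:,0]<-12)
p=least_squares(lambda p:np.hypot(q[b,0]-p[0],q[b,1]-p[1])-p[2],[-22,0.5,22],loss="soft_l1").x
p2=least_squares(lambda p:np.hypot(q[b,0]-p[0],q[b,1]-p[1])-22.25,[-22,0.5],loss="soft_l1").x
print(len(q),"tilt",np.degrees(np.arctan(c[:2])).round(2),"z at 0",c[2].round(1),"circle",p.round(2),"fixed r",p2.round(2),"z at centre",(c@[*p2,1]).round(1)); print("x range",np.percentile(q[:,0],[1,99]),"y",np.percentile(q[:,1],[1,99]))
E
python3 rc.py b6; python3 rc.py b7
```

```text
24.95 [ 385.25509014 -270.09152549  264.13608552] [-1.79995723e+02  1.28153195e-03 -1.72753753e+02] 28.786424203109295 34.29943263530731 [ 0.14249445 -0.0722686  -1.45170309]
plate 1639 (np.int64(253), np.int64(309), np.int64(208), np.int64(255)) pct [[-7.5, -11.6, 20.7], [4.1, -4.5, 31.3], [6.1, 0.7, 38.7], [10.1, 5.7, 39.6], [13.4, 12.7, 47.1]]
handles 17913 (np.int64(123), np.int64(438), np.int64(247), np.int64(408)) pct [[-10.7, -39.0, -63.4], [2.4, -23.1, -56.6], [6.2, -5.9, -50.6], [10.5, 21.4, -37.1], [12.6, 39.3, -4.6]]
b7 539 415 tilt x,y deg [-1.21 -0.12] tool z at gap 105.5898479590978 TCPz 264.1361958833495 y [-23.7  23.9]
667 tilt [-4.7  -0.02] z at 0 105.4 circle [-27.25   0.45  24.04] fixed r [-27.55   0.36] z at centre 107.7
x range [-57.52213015   8.89128092] y [-23.48176846  24.42730002]
665 tilt [-1.34 -0.12] z at 0 105.6 circle [-21.62   0.48  22.48] fixed r [-21.8    0.47] z at centre 106.1
x range [-45.98615702   9.0146726 ] y [-23.76031131  24.51550271]
```

send_rows(motion="-0.3 0.26 0 0; -0.6 0.52 0 0; -0.79 0.68 0 0; -0.79 0.68 0 0; -0.79 0.68 0 0")

```text
time_s: 25.5
ee_pos: [472.8, -172.0, 263.7]
eef_rot: [180.0, -0.0, -172.8]
wrist_force: [-0.1, -0.7, -1.9]
opening: 28.7
gripper_force: 34.3
```

send_rows(motion="-0.79 0.68 0 0; -0.79 0.68 0 0; -0.79 0.68 0 0; -0.79 0.68 0 0; -0.79 0.68 0 0")

```text
time_s: 26.0
ee_pos: [577.4, -55.6, 263.5]
eef_rot: [180.0, -0.0, -172.7]
wrist_force: [0.2, -0.6, -2.0]
opening: 28.8
gripper_force: 34.3
```

send_rows(motion="-0.79 0.68 0 0; -0.79 0.68 0 0; -0.79 0.68 0 0; -0.5 0.43 0 0; -0.24 0.2 0 0")

```text
time_s: 26.5
ee_pos: [659.6, 35.9, 263.0]
eef_rot: [180.0, -0.1, -172.7]
wrist_force: [0.1, -0.4, -2.1]
opening: 28.8
gripper_force: 34.3
```

send_rows(motion="0 0 0.3 0; 0 0 0.3 0; 0 0 0 0; 0 0 0 0; 0 0 0 0")

```text
time_s: 27.0
ee_pos: [659.0, 33.1, 246.5]
eef_rot: [-180.0, 0.0, -172.8]
wrist_force: [0.1, -0.3, -1.6]
opening: 28.4
gripper_force: 34.3
```

```bash
python3 pl.py b8 |head -1; python3 rc.py b8
cat > sp.py <<'E'
from h import *
import sys
from scipy.optimize import least_squares
for f in sys.argv[1:]:
    z=np.load(f+".npz"); T=z["T"]; P=cloud(z["d"],z["K"],T); Tt=T@np.linalg.inv(np.array(cams.calibration("wrist")["hand_eye"])); 
    m=(np.hypot(P[...,0]-619,P[...,1]-33)<22)&(P[...,2]>99.5)&(P[...,2]<105); q=P[m]; w=np.hypot(*(q[:,:2]-np.median(q[:,:2],0)).T)<17
    q=q[w]; h=cv2.convexHull(q[:,:2].astype(np.float32))[:,0]; c,r=cv2.minEnclosingCircle(h)
    v,u=np.nonzero(m); print(f,len(q),(u.min(),u.max(),v.min(),v.max()),"top mean",q.mean(0).round(2),"circ",np.round(c,2),round(r,2),"tool",((np.array([*c,102.])-Tt[:3,3])@Tt[:3,:3]).round(2))
    # plate disc rim: points at plate height; fit by outer edge
    m=(P[...,2]>61)&(P[...,2]<67)&(np.hypot(P[...,0]-619,P[...,1]-33)<82); q=P[m][:,:2]
    a=np.degrees(np.arctan2(q[:,1]-33,q[:,0]-619)); d=np.hypot(q[:,0]-619,q[:,1]-33); E=[]
    for k in range(-180,180,5):
        s=(a>=k)&(a<k+5)
        if s.sum()>30:
            i=np.argsort(d[s])[-4]; 
            if d[s][i]>68: E.append(q[s][i])
    if len(E)>8:
        E=np.array(E); p=least_squares(lambda p:np.hypot(E[:,0]-p[0],E[:,1]-p[1])-p[2],[619,33,75],loss="soft_l1").x; print("plate rim",len(E),p.round(2),"median z",np.median(P[m][:,2]))
E
python3 sp.py w1 w3 b8
```

```text
27.0 [658.98585473  33.10709261 246.5297002 ] [-1.79993396e+02  3.42278103e-02 -1.72791622e+02] 28.42881931049779 34.30091142654419 [ 0.08161585 -0.26295622 -1.55825583]
665 tilt [-1.1   0.09] z at 0 105.8 circle [-21.54   0.43  22.51] fixed r [-21.74   0.43] z at centre 106.2
x range [-45.90971763   9.28559873] y [-23.74287773  24.50845787]
w1 956 (np.int64(234), np.int64(271), np.int64(275), np.int64(308)) top mean [619.86  33.21 102.55] circ [620.77  33.3 ] 16.4 tool [-82.79 -25.65 129.08]
plate rim 72 [620.81  33.07  73.55] median z 63.98073680596809
w3 37 (np.int64(322), np.int64(327), np.int64(319), np.int64(335)) top mean [623.83  18.82 101.14] circ [623.58  19.55] 7.48 tool [-106.6    35.79  112.26]
plate rim 51 [620.64  32.69  73.39] median z 63.96834193744078
b8 1199 (np.int64(267), np.int64(307), np.int64(128), np.int64(168)) top mean [621.45  33.11 102.52] circ [621.86  32.82] 16.63 tool [ 36.96   4.39 144.51]
plate rim 64 [621.66  33.05  73.86] median z 64.01686013740408
```

send_rows(motion="0.3 0.02 0 0; 0.5 0.04 0 0; 0.5 0.04 0 0; 0.4 0.03 0.2 0; 0.28 0.013 0.25 0")

```text
time_s: 27.55
ee_pos: [598.4, 30.3, 233.1]
eef_rot: [-180.0, 0.1, -172.8]
wrist_force: [0.2, -0.4, -2.7]
opening: 28.7
gripper_force: 34.3
```

send_rows(motion="0 0 0.2 0; 0 0 0 0; 0 0 0 0; 0 0 0 0")

```text
time_s: 27.95
ee_pos: [600.0, 30.4, 226.9]
eef_rot: [-180.0, 0.0, -172.8]
wrist_force: [-0.1, -0.3, -2.0]
opening: 28.5
gripper_force: 34.3
```

```bash
python3 pl.py b9 |head -1; python3 rc.py b9; python3 sp.py b9
python3 - <<'E'
import cv2
im=cv2.imread("pics/b9.png"); cv2.imwrite("pics/c9.png",cv2.resize(im[140:320,190:380],None,fx=3,fy=3,interpolation=cv2.INTER_CUBIC))
E
```

```text
27.95 [599.98690292  30.37136496 226.85190408] [-1.79995384e+02  3.56329967e-02 -1.72752682e+02] 28.481059797010833 34.29945409297943 [-0.06350275 -0.32246468 -2.02648641]
667 tilt [-1.19  0.03] z at 0 105.6 circle [-21.63   0.45  22.48] fixed r [-21.81   0.46] z at centre 106.1
x range [-45.91028333   9.01274428] y [-23.77119376  24.52075584]
b9 27 (np.int64(275), np.int64(291), np.int64(205), np.int64(208)) top mean [606.75  31.68 100.17] circ [607.56  32.07] 6.32 tool [ -7.65   0.74 124.86]
plate rim 58 [621.2   32.84  73.66] median z 63.96717904618515
```

View pics/c9.png

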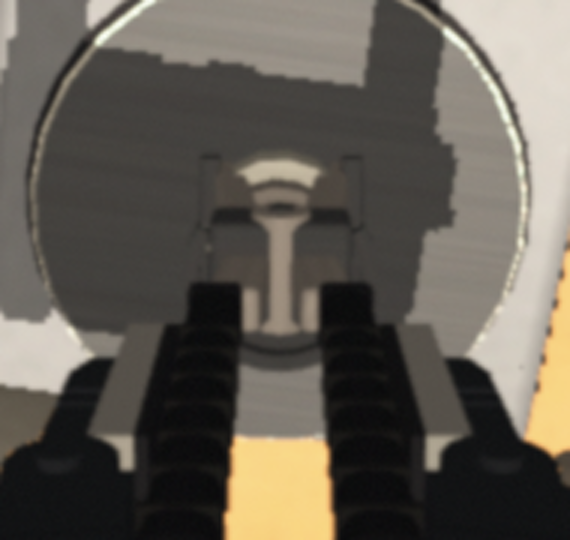

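send_rows(motion="0.015 -0.017 0.1 0; 0 0 0.18 0; 0 0 0.18 0; 0 0 0.15 0; 0 0 0.08 0")

```text
time_s: 28.5
ee_pos: [599.0, 29.8, 205.1]
eef_rot: [180.0, -0.1, -172.8]
wrist_force: [0.2, 0.1, -2.6]
opening: 28.5
gripper_force: 34.3
```

send_rows(motion="0 0 0.05 0; 0 0 0.05 0; 0 0 0.05 0; 0 0 0 0")

```text
time_s: 28.9
ee_pos: [599.2, 29.8, 201.2]
eef_rot: [180.0, -0.0, -172.8]
wrist_force: [-0.5, -0.5, -2.1]
opening: 28.7
gripper_force: 34.3
```

```bash
python3 pl.py d1 |head -1; python3 rc.py d1; python3 sp.py d1
```

```text
28.9 [599.15471955  29.78432144 201.23432635] [ 1.79997641e+02 -6.26241918e-03 -1.72755400e+02] 28.724394205830496 34.299076795578 [-0.4909812  -0.45497889 -2.05657941]
662 tilt [-1.12 -0.07] z at 0 105.6 circle [-21.63   0.44  22.53] fixed r [-21.85   0.43] z at centre 106.1
x range [-45.81660724   9.040814  ] y [-23.75097175  24.46226925]
d1 122 (np.int64(271), np.int64(295), np.int64(250), np.int64(257)) top mean [633.65  34.54 102.37] circ [633.39  34.75] 9.04 tool [-34.59   0.61  99.23]
plate rim 56 [621.23  33.03  73.8 ] median z 63.955631420273335
```

send_rows(motion="-0.01 0 0.08 0; 0 0 0.1 0; 0 0 0.1 0; 0 0 0.06 0; 0 0 0.03 0")

```text
time_s: 29.45
ee_pos: [599.4, 29.8, 189.9]
eef_rot: [180.0, -0.0, -172.8]
wrist_force: [0.3, 1.1, -2.5]
opening: 28.6
gripper_force: 34.3
```

send_rows(motion="0 0 0 0; 0 0 0 0; 0 0 0 0; 0 0 0 0; 0 0 0 0")

```text
time_s: 29.95
ee_pos: [599.5, 29.9, 190.3]
eef_rot: [-180.0, 0.0, -172.8]
wrist_force: [0.8, 0.4, -2.1]
opening: 29.0
gripper_force: 34.3
```

```bash
python3 pl.py d2 |head -1; python3 rc.py d2; python3 sp.py d2; python3 tilt.py d2
```

```text
29.95 [599.51832511  29.85378904 190.34671346] [-1.79999327e+02  9.69933728e-03 -1.72753766e+02] 29.011862534424683 34.29927885532379 [ 0.84928535  0.36069183 -2.07987045]
509 tilt [-1.16 -0.08] z at 0 105.6 circle [-23.54   0.46  22.87] fixed r [-23.51   0.47] z at centre 106.1
x range [-46.04960595   9.42820009] y [-23.78210676  24.49086154]
d2 271 (np.int64(269), np.int64(296), np.int64(250), np.int64(262)) top mean [631.47  34.41 102.73] circ [631.86  34.26] 9.6 tool [-32.63   0.29  88.35]
plate rim 56 [621.28  33.08  73.84] median z 64.00722483218806
d2 551 433 tilt x,y deg [-1.28 -0.05] tool z at gap 105.60885477354945 TCPz 190.34670423312045 y [-23.8  24.5]
```

Ring mid-height is about 81.3 against the groove's 81, it is centred within about 0.5 mm, tilted about 1.2°, and shows no contact force. Handing in.

```bash
python3 -c "
from rig import arm
print(arm.sign_off())"
```

```text
the job is handed in; nothing more can be done
None
```

The job is handed in: the selector is at off, and the ring is held spread to the stop round the spindle at groove height, about 1.2° off level, with no contact force on the machine. The ring tipped about 16° on its block at the first squeeze, so I let it settle flat and spread it again before lifting.

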